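# Clamp a split beech board with a trigger clamp and hold the squeeze

## Task

The two halves of the split beech serving board lie freshly glued on the clamping board: drop the two aluminium stop pins, one at a time, into the two bores until their heads sit flat, then pump the clamp's trigger until its jaw has pushed the halves together and up against the pins and its rubber pad is squashed by about 5 mm, never by as much as 10 mm. Finish while still holding the trigger squeezed with the gripper so that the pressure stays on, and leave the bowl, pot lid, spatula and measuring spoons where they are.

Things in the scene. Friction and masses are not known exactly. Their poses are not given: they have to be found in the camera images.
- station: Plywood clamping board 340 x 220 x 27 mm, screwed down, with a one-hand ratchet clamp bolted on. Origin: centre of its underside. +x: clamping direction (jaw towards bores), z up. In its x, y, z (mm): clamp housing x -156 to -94, y +-17, top z 108; toothed bar along x at y 0, z 55 to 67, out behind as far as x -265; jaw plate 56 wide, z 29 to 73, on the bar's front end.
- bore_a (a point): Centre of the mouth of one bore (22 mm wide, straight through the 27 mm board), at station x 131, y +50 mm, on the board's top face (z 27). Axes as the station's.
- bore_b (a point): Centre of the mouth of the other bore, the same, at station x 131, y -50 mm.
- pin_a_mid (a point): Centre (half-way up) of a loose aluminium stop pin standing upright on the counter, 64 mm tall, 85 g: shank 20 mm wide, 24 mm long below (chamfered foot), round head 27 mm wide, 40 mm long above. z axis along the pin. Seated, the head rests on the board and this point is 35 mm above the counter. Either pin fits either bore.
- pin_b_mid (a point): Centre (half-way up) of the other stop pin, the same.
- half_near_mid (a point): Centre (half-way up) of the half of the split beech board next to the clamp: 60 mm (its x) by 180 mm (its y) by 22 mm thick, 160 g, lying loose and flat on the clamping board, axes nearly as the station's. 3 to 9 mm of open joint lies between the halves.
- half_far_mid (a point): Centre of the half next to the bores, same size. Its far edge starts some 2 to 6 mm short of where the pins' heads will stand; pressed against them, this point is about 88 mm ahead of the station's origin in x.
- pad_face (a point): Centre of the front face of the jaw's black rubber pad (20 mm thick, 54 mm wide, 21 mm high), the face that meets the near half; it looks along station +x.
- grip (a point): Point to centre the grip on, from straight above, closing along station x (axes as the station's): half-way between the outer faces of fixed handle and fully squeezed trigger, 139 mm above the counter. There: handle face 17 mm behind it, trigger's front face 17 mm ahead (squeezed) or 31 mm (at rest; 35 mm at its top corner). Nothing but handle and trigger stands above z 108 mm.
- handle_top (a point): Centre of the top of the clamp's fixed handle, 167 mm above the counter: a black upright grip 20 mm (station x) by 26 mm (y), 59 mm tall above the housing, its middle 127 mm behind the station's origin. It does not move.
- trigger: The trigger: black lever 10 mm thick, 18 mm wide, on the station +x side of the fixed handle, leaning forward at rest (sprung back). Origin: its pivot, at station x -109, y 0, z 94 mm. A full squeeze swings it 0.31 rad to its stop at the handle and drives the jaw about 8 mm (one tooth); let it right back to take the next tooth. A second pawl holds the jaw, which slips back about 1 mm.
- trigger_tip (a point): Centre of the trigger's upper end, 60 mm from its pivot: at station x -89 mm at rest, -107 mm fully squeezed. Squeezing takes about 6 N when the jaw runs free, 14 N with the pad squashed 5 mm; a squeeze may be stopped half-way.
- jaw (a joint): Travel of the bar and jaw along station +x in m, 0 to 0.064; starts at 0.003 to 0.028. The halves are shut against the pins at about 0.045; every millimetre beyond that squashes the pad by a millimetre. Full squeezes end at about 0.034, 0.042, 0.050, 0.058.
- pad (a joint): How far the rubber pad is squashed, in m: 0 free; resists with 2 N per mm (under 1 mm while it only pushes the halves along).
- bowl: White ceramic bowl, 150 mm wide, 65 mm high. Origin: centre of its foot. Not to be disturbed.
- pot_lid: Aluminium pot lid, 184 mm wide, 52 mm high with its knob, lying knob up. Origin: centre of its underside. Not to be disturbed.
- spatula: Beechwood spatula, 295 mm long along its x axis, lying flat. Origin: near its middle, on the counter. Not to be disturbed.
- spoons: Nested steel measuring spoons, 130 mm long along x, lying on the counter. Origin: under the rear rim of the largest bowl, bowls to +x, handles to -x. Not to be disturbed.
Not all that is in view belongs to the job. What is shaped like the part that bears pin_a_mid but yellow is not meant.

How it is judged:
By the outcome, as a careful person would: the job done as asked, in the order asked, and still so for the second after the job is handed in, while the arm keeps its last pose, push and grip.
It also fails if it takes over 64 s, if anything falls off the work surface, if the arm or the gripper's body presses on something with over 40 N, if the wrist force passes 120 N, or if a joint passes its speed limit or range.

## Robot

A 7-joint arm with a two-finger parallel gripper is mounted at the origin on the work surface. World frame = base frame: x ahead of the robot, y to its left, z up, the work surface at z = 0. Lengths are in m, angles in rad, forces in N, time in s.
With the tool pointing down it reaches from about 0.35 to 0.9 m from the base axis. Payload 8.1 kg.
Tool frame: the origin (TCP) lies midway between the tips of the shut fingers; the grasp point (between the pads) lies 19 mm behind it; z points along the fingers, y is the direction in which the jaws open and shut (so a half turn about z gives the same grasp; the last joint's range is limited). The gripper opens to 92 mm and grips with 3 to 60 N. Pads are 19 mm wide; open, the fingers measure 130 mm over their backs; the gripper's body (75 mm by 190 mm) begins 47 mm behind the grasp point.
Start: joints at [1.017, 0.434, 0.025, 1.573, -0.012, 1.134, -0.075], TCP at [0.272, -0.563, 0.227] pointing down, gripper open.
Joint ranges: [-2.62, 2.62], [-0.44, 2.09], [-1.27, 1.32], [0.08, 2.57], [-1.32, 4.46], [0.12, 2], [-2.74, 2.74]. Speed limits (rad/s): [2.22, 2.22, 3.01, 3.01, 3.14, 3.14, 3.14].

## Interface

Orientations are given as a rotation vector (axis times angle).
In Python, from cell import readout, imaging, arm gives the robot as it stands.
- The arm moves only by the tool send_rows, never from a script. Its arguments are lists of equal length, an entry for each row: "claw": the gripper command: -1 is fully open, 1 is shut, values between are in proportion; "delta_pos": the shift along the tool's x, y, z as a fraction of full scale, a list of three; "dr": the turn, a rotation vector about the tool's x, y, z as a fraction of full scale, a list of three. In form: {"claw": [claw, ...], "delta_pos": [[dx, dy, dz], ...], "dr": [[ax, ay, az], ...]}. A call has exactly 5 rows; each row is the pose to reach, as a shift and turn from the pose commanded when the call began, along the tool's axes at that moment; what a row does not reach only later rows make up. Full scale, the value 1, is 250 mm for a shift and 2 rad for a turn. A row lasts 1/10 s, in which the tool goes at most 50 mm and 8.59 degrees, less where a joint would pass 70% of its speed; a pose out of reach is approached as far as the arm can. A call with a number of a shift or a turn outside -1 to 1 is refused whole. A call with a gripper value outside its range is refused whole. The fingers move at their own pace and stop on an object; "force" is the grip in N (left out, the last holds). Time passes only in rows, so rows that repeat a pose let the fingers close, or fill a call up. It gives the time, the measured TCP pose, the force and the opening at its end, in the units of the state.
- readout.observe(): the state, without advancing time (a new reading comes with each control period).
- imaging.get_image(name): name is "scene" or "top" or "wrist"; returns (picture, depth): 400x640x3 uint8, blue, green, red; 400x640 float32, m along the optical axis (not along the pixel's ray), 0 where there is no reading.
- imaging.get_calibration(name): a dict with "vfov" (degrees; the focal length in pixels is half the picture's height over the tangent of half this angle, whatever the lens; pixels are square), "cx", "cy" (the principal point, pixels), "extrinsics" (4x4, takes a point from world to camera coordinates). Camera axes: x right, y down, z forward; pixel columns grow to the right and rows downward; lengths in m; the calibration is good to about 2 mm. The wrist camera is an equidistant fisheye: a pixel r from the principal point sees the ray r / f radians off the axis. A picture is of the moment at which its call begins: read the wrist's pose just before it. get_calibration takes no time and is no camera call; for the wrist camera it gives the pose at the moment of the call.
- arm.sign_off(): hands the job in, once; it reports no verdict.
The state is a dict: "clock": time; "joints": joint angles; "dq": joint speeds; "joint_efforts": joint torques, N m; "position": TCP position; "ee_rot": TCP orientation; "force": force on the tool from outside, world axes, zero at the start; "ft_torque": the same for the moment, N m; "width": opening from 0.0 (shut) to 1.0 (fully open).
Only numpy, scipy, OpenCV 4.12 (cv2) and the standard library are available. Lean on these libraries where they do the work, as an engineer would, in place of code of your own. Each camera call takes 0.05 s, during which the arm holds its last target.

## Working session

There is one attempt and no reset: what is moved stays moved. The work goes in short steps, Python scripts to look and compute and a tool call to move; the robot and the scene stay as the last step left them, time stands still between calls to the robot, and variables do not carry over. Pictures are saved under pics/ and viewed, and the job is handed in when it is done.

Besides the shell and the picture viewer there is one more tool, called after "Emit:" in YAML: its name, and indented under it one key for each argument. send_rows: Moves the arm, as the interface text tells. Its arguments: {"type":"object","properties":{"claw":{"type":"array","items":{"type":"number"}},"delta_pos":{"type":"array","items":{"type":"array","items":{"type":"number","minimum":-1,"maximum":1}}},"dr":{"type":"array","items":{"type":"array","items":{"type":"number","minimum":-1,"maximum":1}}},"force":{"type":"number"}},"required":["claw","delta_pos","dr"]}

```bash
ls -la; mkdir -p pics
python3 - <<'E'
from cell import readout, imaging, arm
import cv2,numpy as np
s=readout.observe(); print({k:np.round(v,4).tolist() for k,v in s.items()})
for n in ["scene","top"]:
    c=imaging.get_calibration(n); print(n,c)
    im,d=imaging.get_image(n); cv2.imwrite(f"pics/{n}0.png",im); np.save(f"pics/{n}0.npy",d)
    print(d.min(),d.max())
E
```

```text
total 12
drwxr-xr-x  3 agent agent 4096 Dec  7 16:49 .
drwxr-xr-x 23 root  root  4096 Dec  7 16:49 ..
drwxr-xr-x  2 agent agent 4096 Dec  7 16:49 pics
{'clock': 0.0, 'joints': [1.0174, 0.4352, 0.025, 1.5741, -0.0116, 1.134, -0.0751], 'dq': [0.0008, 0.0026, 0.0012, 0.0018, 0.0006, -0.0004, -0.0011], 'joint_efforts': [-0.001, -66.7857, 0.9845, -31.4457, -0.0606, 0.0432, 0.0003], 'position': [0.272, -0.5621, 0.2259], 'ee_rot': [-3.0607, -0.7016, 0.0008], 'force': [-0.1019, 0.1332, 0.3229], 'ft_torque': [0.0432, -0.0587, 0.0164], 'width': 0.997}
scene {'vfov': 53.801999923120846, 'cx': 314.29055696936587, 'cy': 200.35944813940148, 'extrinsics': array([[ 0.42346985,  0.90584324,  0.01101383, -0.23212817],
       [ 0.71898972, -0.32867237, -0.61239551, -0.34810638],
       [-0.55111439,  0.26724987, -0.79047482,  1.52997774],
       [ 0.        ,  0.        ,  0.        ,  1.        ]])}
0.0 3.6761072
top {'vfov': 44.03401273168716, 'cx': 313.4122929485661, 'cy': 202.64211090609163, 'extrinsics': array([[ 1.45019019e-02, -9.99889587e-01,  3.24171149e-03,
        -2.45296731e-02],
       [-9.83063234e-01, -1.48500704e-02, -1.82664045e-01,
         5.72937197e-01],
       [ 1.82692016e-01, -5.37831321e-04, -9.83170045e-01,
         1.55206563e+00],
       [ 0.00000000e+00,  0.00000000e+00,  0.00000000e+00,
         1.00000000e+00]])}
0.0 2.6520302
```

View pics/scene0.png

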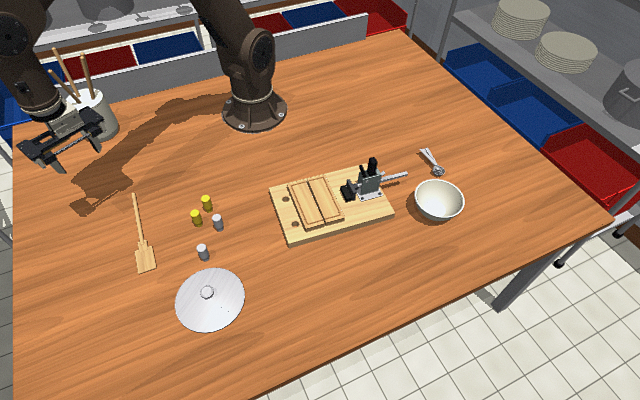

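View pics/top0.png

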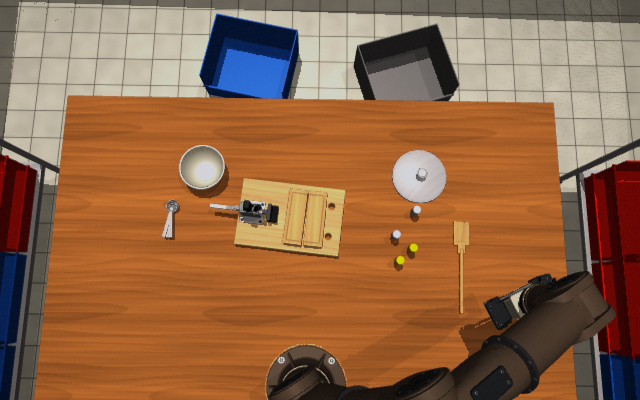

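```bash
cat > h.py <<'E'
import numpy as np,cv2
from cell import readout, imaging, arm
def K(c): return 200/np.tan(np.radians(c['vfov'])/2)
def cloud(c,d):
    f=K(c);v,u=np.mgrid[0:400,0:640]
    P=np.stack([(u-c['cx'])/f*d,(v-c['cy'])/f*d,d],-1)
    E=c['extrinsics'];return (P-E[:3,3])@E[:3,:3]
def plane(c,u,v,z):
    f=K(c);E=c['extrinsics'];R=E[:3,:3];o=-R.T@E[:3,3]
    r=R.T@np.array([(u-c['cx'])/f,(v-c['cy'])/f,1.]);return o+r*(z-o[2])/r[2]
def proj(c,p):
    q=c['extrinsics'][:3,:3]@np.asarray(p)+c['extrinsics'][:3,3];f=K(c)
    return q[0]/q[2]*f+c['cx'],q[1]/q[2]*f+c['cy']
E
python3 - <<'E'
from h import *
c=imaging.get_calibration("top"); d=np.load("pics/top0.npy"); im=cv2.imread("pics/top0.png")
W=cloud(c,d); z=W[...,2]
print('table',np.median(z[280:340,100:200]))
# pins: blobs with z in .05-.075
m=((z>.03)&(z<.08)).astype(np.uint8); m[:, :340]=0; m[:,440:]=0; m[:200]=0;m[290:]=0
n,l,st,ce=cv2.connectedComponentsWithStats(m)
for i in range(1,n):
    if st[i,4]>10:
        s=l==i; t=s&(z>.055); print(ce[i],st[i,4],W[s].mean(0),np.median(W[t],0),z[s].max(),im[s].mean(0), plane(c,*ce[i],.064))
# board top
m=(abs(z-.027)<.006).astype(np.uint8); m[:,:200]=0;m[:,370:]=0;m[:160]=0;m[280:]=0
n,l,st,ce=cv2.connectedComponentsWithStats(m);i=1+np.argmax(st[1:,4]);print(st[i])
pts=np.argwhere(l==i)[:,::-1].astype(np.float32)
w=np.array([plane(c,u,v,.027)[:2] for u,v in pts],np.float32)
r=cv2.minAreaRect(w*1000);print(r)
# halves top z ~.049
m=(abs(z-.049)<.006).astype(np.uint8); m[:,:278]=0;m[:,335:]=0;m[:160]=0;m[280:]=0
w=np.array([plane(c,u,v,.049)[:2] for v,u in np.argwhere(m)],np.float32);print('halves',cv2.minAreaRect(w*1000))
big=cv2.resize(im[160:280,200:440],None,fx=3.3,fy=3.3,interpolation=cv2.INTER_CUBIC);cv2.imwrite('pics/topcrop.png',big)
E
```

```text
table -0.0001475358305222694
[415.76388889 209.70833333] 72 [ 0.55393698 -0.34655575  0.05864069] [ 0.55558429 -0.34872777  0.06287886] 0.07255001710249642 [156.20833333 156.30555556 162.30555556] [ 0.55302173 -0.3454504   0.064     ]
[395.58571429 234.07142857] 70 [ 0.47383677 -0.28003724  0.0594413 ] [ 0.47401654 -0.28149524  0.06229317] 0.07358424157389057 [165.82857143 164.82857143 169.87142857] [ 0.47327754 -0.27929055  0.064     ]
[412.4084507  247.57746479] 71 [ 0.43152123 -0.33303038  0.05860553] [ 0.4328211  -0.3340854   0.06307844] 0.07307774571764997 [  1.50704225 162.15492958 173.3943662 ] [ 0.43101324 -0.33196598  0.064     ]
[399.30555556 259.90277778] 72 [ 0.39176751 -0.29043346  0.0598884 ] [ 0.39147588 -0.29179554  0.06304164] 0.0739893605059688 [  3.43055556 167.875      180.33333333] [ 0.39147914 -0.28973495  0.064     ]
[ 234  178  111   78 3657]
((531.5202026367188, 60.68873596191406), (339.8595275878906, 221.0032958984375), 83.97865295410156)
halves ((526.7698974609375, 24.380088806152344), (153.45327758789062, 179.6879119873047), 85.0361557006836)
```

View pics/topcrop.png

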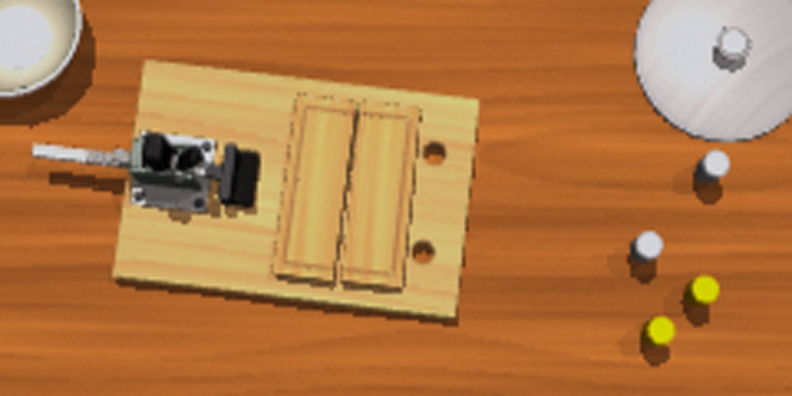

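```bash
cat >> h.py <<'E'
from scipy.spatial.transform import Rotation as Ro
def wplane(c,u,v,z):
    f=K(c);E=c['extrinsics'];R=E[:3,:3];o=-R.T@E[:3,3]
    x,y=u-c['cx'],v-c['cy'];r=np.hypot(x,y);t=r/f;s=np.sin(t)/max(r,1e-9)
    q=R.T@np.array([x*s,y*s,np.cos(t)]);return o+q*(z-o[2])/q[2]
def wproj(c,p):
    q=c['extrinsics'][:3,:3]@np.asarray(p)+c['extrinsics'][:3,3];f=K(c)
    h=np.hypot(q[0],q[1]);t=np.arctan2(h,q[2]);return np.array([q[0]/h*t*f+c['cx'],q[1]/h*t*f+c['cy']])
def move(p,ang,start=None):
    """ang: world yaw (deg) of the jaw axis (tool y), tool pointing down; nearest half turn"""
    s=readout.observe();R=Ro.from_rotvec(s['ee_rot']);P=np.array(s['position'])
    best=None
    for k in (0,180):
        a=np.radians(ang+k);y=np.array([np.cos(a),np.sin(a),0]);zz=np.array([0,0,-1.]);x=np.cross(y,zz)
        T=Ro.from_matrix(np.stack([x,y,zz],1));d=(R.inv()*T).as_rotvec()
        if best is None or np.linalg.norm(d)<np.linalg.norm(best):best=d
    dl=R.inv().apply(np.array(p)-P)
    print('t',round(s['clock'],2),'pos',np.round(P,4),'yjaw',np.round(np.degrees(np.arctan2(*R.as_matrix()[:2,1][::-1])),2),'F',np.round(s['force'],2),'w',round(s['width'],3))
    print('delta_pos',np.round(dl/.25,4).tolist(),'dr',np.round(best/2,4).tolist(),'rows',np.linalg.norm(dl)/.05,np.degrees(np.linalg.norm(best))/8.59)
E
python3 - <<'E'
from h import *
print(imaging.get_calibration("wrist"))
im,d=imaging.get_image("wrist"); cv2.imwrite("pics/w0.png",im)
c=imaging.get_calibration("top"); d=np.load("pics/top0.npy"); im=cv2.imread("pics/top0.png")
W=cloud(c,d); z=W[...,2]
m=((z>.004)&(z<.08)).astype(np.uint8);m[:,:385]=0;m[:,450:]=0;m[205:]=0;m[:140]=0
w=W[m>0];print('lid',w[:,:2].min(0),w[:,:2].max(0))
ctr=np.array([531.5,60.7])/1000;a=np.radians(-96.02);ex=np.array([np.cos(a),np.sin(a)]);ey=np.array([-ex[1],ex[0]])
for n,p in dict(A=(.131,.05),B=(.131,-.05),handle=(-.127,0)).items():
    q=ctr+p[0]*ex+p[1]*ey;zz=.167 if n=='handle' else .027;print(n,q,proj(c,[*q,zz]))
for n,(u,v) in dict(A=(331.5,206),B=(328.3,236.3)).items():print(n,plane(c,u,v,.027))
E
```

```text
{'vfov': 65.70646984690485, 'cx': 320.5029406239512, 'cy': 203.58881836799554, 'extrinsics': array([[ 0.43597517, -0.89995599, -0.00220524, -0.62440419],
       [-0.86307046, -0.41879817,  0.28234282, -0.03588792],
       [-0.25501967, -0.12119118, -0.95931104,  0.39091403],
       [ 0.        ,  0.        ,  0.        ,  1.        ]])}
lid [ 0.5815907  -0.47469679] [ 0.80684584 -0.25516563]
A [ 0.56748556 -0.07482136] (np.float64(331.20194490817767), np.float64(206.05495173159775))
B [ 0.46803703 -0.0643338 ] (np.float64(327.7405563748584), np.float64(236.0591777345156))
handle [0.5448192  0.18699964] (np.float64(245.88396107207382), np.float64(203.99343854806315))
A [ 0.56768425 -0.07580175  0.027     ]
B [ 0.46727626 -0.06616318  0.027     ]
```

View pics/w0.png

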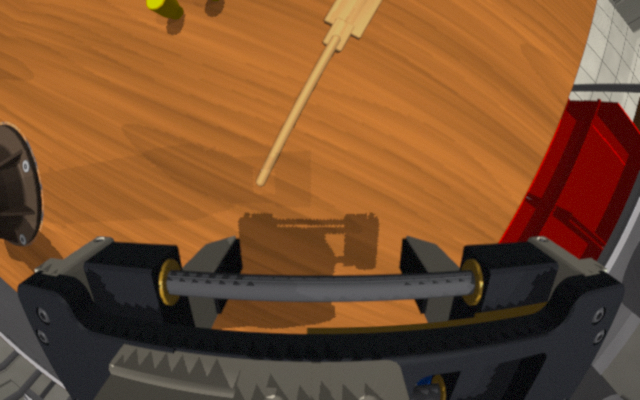

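```bash
python3 -c "
from h import *
move([.464,-.37,.20],-6)"
```

```text
t 0.15 pos [ 0.2721 -0.5622  0.2261] yjaw -64.18 F [-0.69  0.17  0.41] w 1.003
delta_pos [1.026, -0.3576, 0.1048] dr [-0.0006, -0.0003, -0.5077] rows 5.457952357929577 6.77258535979808
```

Emit:
send_rows:
  claw: [-0.3, -0.3, -0.3, -0.3, -0.3]
  delta_pos:
    - [0.19, -0.07, 0.02]
    - [0.39, -0.14, 0.04]
    - [0.58, -0.21, 0.06]
    - [0.77, -0.28, 0.08]
    - [0.96, -0.34, 0.1]
  dr:
    - [0, 0, -0.075]
    - [0, 0, -0.15]
    - [0, 0, -0.225]
    - [0, 0, -0.3]
    - [0, 0, -0.375]
  force: 20

```text
clock: 0.65
position: [0.4479, -0.3839, 0.2021]
ee_rot: [-2.587, -1.783, 0.0]
force: [0.6, -0.5, 0.4]
width: 0.661
```

```bash
python3 -c "
from h import *
move([.464,-.37,.20],-6)"
```

```text
t 0.65 pos [ 0.4479 -0.3839  0.2021] yjaw -20.86 F [ 0.62 -0.47  0.45] w 0.661
delta_pos [0.0748, 0.0404, 0.0085] dr [-0.0001, 0.0, -0.1297] rows 0.42692224836516024 1.7300194720658708
```

Emit:
send_rows:
  claw: [-0.3, -0.3, -0.3, -0.3, -0.3]
  delta_pos:
    - [0.05, 0.02, 0]
    - [0.05, 0.02, 0]
    - [0.05, 0.02, 0]
    - [0.05, 0.02, 0]
    - [0.05, 0.02, 0]
  dr:
    - [0, 0, -0.07]
    - [0, 0, -0.13]
    - [0, 0, -0.13]
    - [0, 0, -0.13]
    - [0, 0, -0.13]

```text
clock: 1.15
position: [0.4557, -0.3764, 0.2022]
ee_rot: [-2.345, -2.091, 0.0]
force: [0.6, 0.8, 0.4]
width: 0.649
```

Run:
```python
from h import *
move([.464,-.37,.20],-6)
c=imaging.get_calibration("wrist")
im,d=imaging.get_image("wrist"); cv2.imwrite("pics/w1.png",im);np.save("pics/w1.npy",d)
for n,p in dict(pb=(.473,-.28,.064),pa=(.5535,-.346,.064),A=(.5675,-.0750,.027),B=(.468,-.0645,.027)).items(): print(n,wproj(c,p))
```

```text
t 1.15 pos [ 0.4557 -0.3764  0.2022] yjaw -6.55 F [0.57 0.78 0.41] w 0.649
delta_pos [0.029, 0.0302, 0.009] dr [-0.0001, 0.0001, -0.0048] rows 0.21424177399429029 0.0637452243015575
pb [327.15880201  92.3459801 ]
pa [415.34626104 152.82484467]
A [386.70570179 -72.36527793]
B [300.30537679 -75.0769736 ]
```

View pics/w1.png

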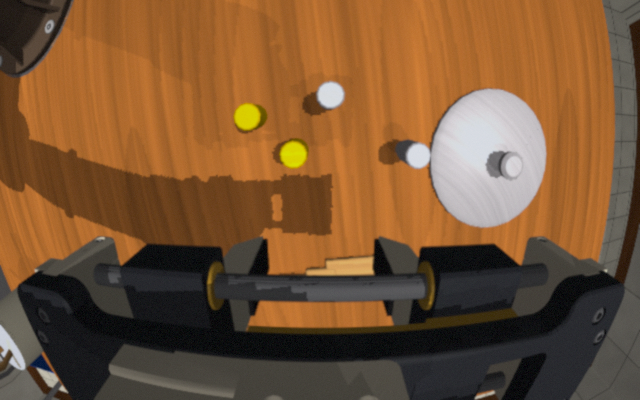

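```bash
cat >> h.py <<'E'
def wcloud(c,d):
    f=K(c);v,u=np.mgrid[0:400,0:640];x=u-c['cx'];y=v-c['cy'];r=np.hypot(x,y)+1e-9;t=r/f
    k=np.tan(t)/r*d;P=np.stack([x*k,y*k,d],-1);E=c['extrinsics'];return (P-E[:3,3])@E[:3,:3]
def tops(c,d,zt,tol,box,amin=20):
    W=wcloud(c,d);m=(abs(W[...,2]-zt)<tol).astype(np.uint8);u0,v0,u1,v1=box
    k=np.zeros_like(m);k[v0:v1,u0:u1]=1;m*=k
    n,l,st,ce=cv2.connectedComponentsWithStats(m);out=[]
    for i in range(1,n):
        if st[i,4]>=amin:
            cs,_=cv2.findContours((l==i).astype(np.uint8),0,2);(cc,_)=cv2.minEnclosingCircle(cs[0])
            vs,us=np.nonzero(l==i);w=np.array([wplane(c,a,b,zt)[:2] for a,b in zip(us,vs)])
            out.append((ce[i].round(1),st[i,4],W[l==i].mean(0).round(4),w.mean(0).round(4),np.round(2*np.sqrt(np.ptp(w,0).prod())/2,4)))
    return out
E
python3 - <<'E'
from h import *
c=imaging.get_calibration("wrist");d=np.load("pics/w1.npy");im=cv2.imread("pics/w1.png")
for o in tops(c,d,.064,.003,(200,60,450,200)):print(o)
cv2.imwrite("pics/w1c.png",cv2.resize(im[70:190,220:460],None,fx=3.3,fy=3.3,interpolation=cv2.INTER_CUBIC))
E
```

```text
(array([330. ,  94.7]), np.int32(593), array([ 0.4755, -0.2824,  0.0637]), array([ 0.4754, -0.2824]), np.float64(0.026))
(array([246.6, 116.4]), np.int32(560), array([ 0.3937, -0.2925,  0.0637]), array([ 0.3938, -0.2925]), np.float64(0.0261))
(array([292.7, 154.2]), np.int32(574), array([ 0.4335, -0.3351,  0.0636]), array([ 0.4336, -0.3351]), np.float64(0.0261))
(array([417.6, 155.2]), np.int32(525), array([ 0.556 , -0.3486,  0.0635]), array([ 0.5559, -0.3485]), np.float64(0.0265))
```

View pics/w1c.png

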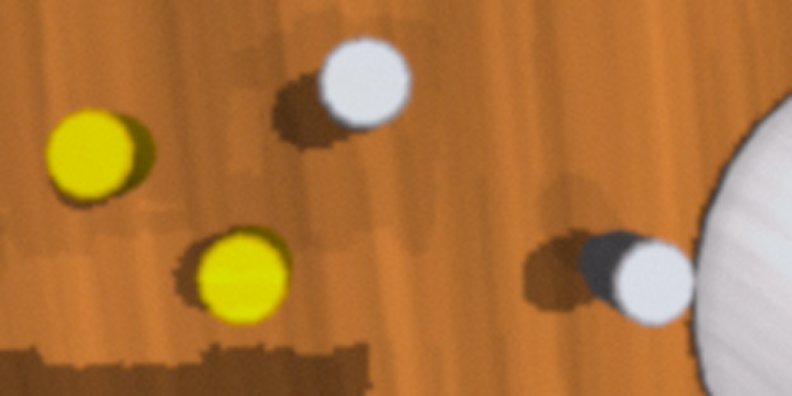

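```bash
python3 -c "
from h import *
move([.4755,-.2824,.10],-6)"
```

```text
t 1.2 pos [ 0.4557 -0.3763  0.2023] yjaw -6.5 F [-0.42  0.53  0.61] w 0.648
delta_pos [0.3822, 0.0362, 0.4091] dr [-0.0001, 0.0001, -0.0044] rows 2.80490149270027 0.05870669962772034
```

Emit:
send_rows:
  claw: [-0.3, -0.3, -0.3, -0.3, -0.3]
  delta_pos:
    - [0.19, 0.018, 0.05]
    - [0.36, 0.034, 0.12]
    - [0.382, 0.036, 0.28]
    - [0.382, 0.036, 0.41]
    - [0.382, 0.036, 0.41]
  dr:
    - [0, 0, -0.004]
    - [0, 0, -0.004]
    - [0, 0, -0.004]
    - [0, 0, -0.004]
    - [0, 0, -0.004]

```text
clock: 1.7
position: [0.4729, -0.2806, 0.0963]
ee_rot: [-2.328, -2.1, 0.004]
force: [-0.0, 0.5, -0.9]
width: 0.646
```

Run:
```python
from h import *
move([.4755,-.2824,.034],-6)
c=imaging.get_calibration("wrist")
im,d=imaging.get_image("wrist"); cv2.imwrite("pics/w2.png",im)
```

```text
t 1.7 pos [ 0.4729 -0.2806  0.0963] yjaw -5.91 F [-0.03  0.51 -0.94] w 0.646
delta_pos [-0.0067, 0.0129, 0.2493] dr [-0.0033, -0.0011, 0.0008] rows 1.248429536506354 0.048047229831810055
```

View pics/w2.png

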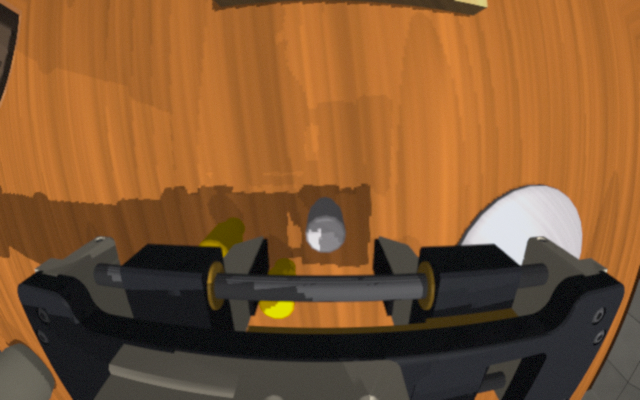

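Emit:
send_rows:
  claw: [-0.3, -0.3, -0.3, -0.3, -0.3]
  delta_pos:
    - [0, 0.008, 0]
    - [0, 0.008, 0.1]
    - [0, 0.008, 0.18]
    - [0, 0.008, 0.234]
    - [0, 0.008, 0.234]
  dr:
    - [0, 0, 0]
    - [0, 0, 0]
    - [0, 0, 0]
    - [0, 0, 0]
    - [0, 0, 0]

```text
clock: 2.25
position: [0.4775, -0.2823, 0.0411]
ee_rot: [-2.332, -2.104, 0.001]
force: [-0.1, 0.4, 0.4]
width: 0.646
```

Run:
```python
from h import *
move([.4755,-.2824,.034],-6)
c=imaging.get_calibration("wrist")
im,d=imaging.get_image("wrist"); cv2.imwrite("pics/w3.png",im)
for o in tops(c,d,.064,.004,(270,180,370,300)):print(o)
```

```text
t 2.25 pos [ 0.4775 -0.2823  0.0411] yjaw -5.9 F [-0.09  0.37  0.44] w 0.646
delta_pos [-0.0013, -0.0079, 0.0282] dr [-0.0003, -0.0001, 0.0009] rows 0.14673050716534755 0.012946438497181448
(array([316.7, 263.1]), np.int32(1247), array([ 0.4764, -0.2765,  0.0634]), array([ 0.4765, -0.2762]), np.float64(0.0212))
```

View pics/w3.png

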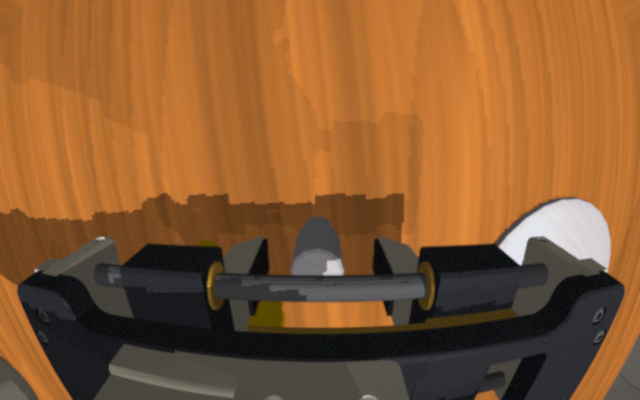

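Emit:
send_rows:
  claw: [-0.3, 0.5, 1, 1, 1]
  delta_pos:
    - [0, -0.004, 0.024]
    - [0, -0.004, 0.024]
    - [0, -0.004, 0.024]
    - [0, -0.004, 0.024]
    - [0, -0.004, 0.024]
  dr:
    - [0, 0, 0]
    - [0, 0, 0]
    - [0, 0, 0]
    - [0, 0, 0]
    - [0, 0, 0]
  force: 25

```text
clock: 2.8
position: [0.4769, -0.282, 0.0356]
ee_rot: [2.331, 2.105, 0.0]
force: [-0.1, 0.8, -0.6]
width: 0.352
```

Emit:
send_rows:
  claw: [1, 1, 1, 1, 1]
  delta_pos:
    - [0, 0, 0]
    - [0, 0, 0]
    - [0, 0, -0.12]
    - [0, 0, -0.25]
    - [0, 0, -0.36]
  dr:
    - [0, 0, 0]
    - [0, 0, 0]
    - [0, 0, 0]
    - [0, 0, 0]
    - [0, 0, 0]

```text
clock: 3.3
position: [0.4766, -0.2817, 0.1265]
ee_rot: [-2.332, -2.105, -0.0]
force: [0.8, -0.5, -1.3]
width: 0.288
```

Run:
```python
from h import *
move([.464,-.16,.18],-6)
c=imaging.get_calibration("wrist")
im,d=imaging.get_image("wrist"); cv2.imwrite("pics/w4.png",im)
```

```text
t 3.3 pos [ 0.4766 -0.2817  0.1265] yjaw -5.84 F [ 0.75 -0.47 -1.28] w 0.288
delta_pos [0.4792, -0.0998, -0.2137] dr [-0.0, -0.0001, 0.0014] rows 2.670379714938356 0.0188074623404643
```

View pics/w4.png

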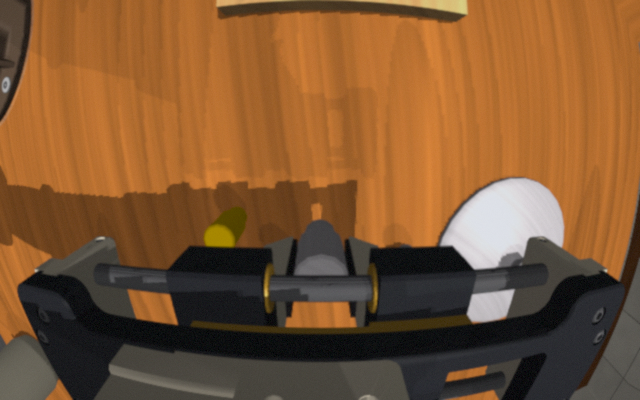

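Emit:
send_rows:
  claw: [1, 1, 1, 1, 1]
  delta_pos:
    - [0.12, -0.03, -0.1]
    - [0.27, -0.06, -0.17]
    - [0.42, -0.1, -0.18]
    - [0.485, -0.125, -0.18]
    - [0.485, -0.125, -0.18]
  dr:
    - [0, 0, 0]
    - [0, 0, 0]
    - [0, 0, 0]
    - [0, 0, 0]
    - [0, 0, 0]

```text
clock: 3.85
position: [0.4574, -0.1551, 0.1705]
ee_rot: [-2.327, -2.11, -0.0]
force: [-0.6, -1.2, -0.4]
width: 0.287
```

Emit:
send_rows:
  claw: [1, 1, 1, 1, 1]
  delta_pos:
    - [0, 0, 0]
    - [0, 0, 0]
    - [0, 0, 0]
    - [0, 0, 0]
    - [0, 0, 0]
  dr:
    - [0, 0, 0]
    - [0, 0, 0]
    - [0, 0, 0]
    - [0, 0, 0]
    - [0, 0, 0]

```text
clock: 4.35
position: [0.4579, -0.1585, 0.1701]
ee_rot: [-2.333, -2.104, 0.0]
force: [0.3, 0.4, -0.6]
width: 0.289
```

Run:
```python
from h import *
move([.468,-.0645,.09],-6)
c=imaging.get_calibration("wrist")
im,d=imaging.get_image("wrist"); cv2.imwrite("pics/w5.png",im);np.save("pics/w5.npy",d);np.save("pics/w5c.npy",c,allow_pickle=True)
for n,p in dict(A=(.5675,-.0750,.027),B=(.468,-.0645,.027)).items(): print(n,wproj(c,p))
```

```text
t 4.35 pos [ 0.4579 -0.1585  0.1701] yjaw -5.9 F [ 0.3   0.41 -0.57] w 0.289
delta_pos [0.3782, 0.0016, 0.3206] dr [-0.0001, -0.0, 0.0009] rows 2.4791302519968035 0.012271566314681162
A [422.06393557  99.99004603]
B [320.86693984  95.93905739]
```

View pics/w5.png

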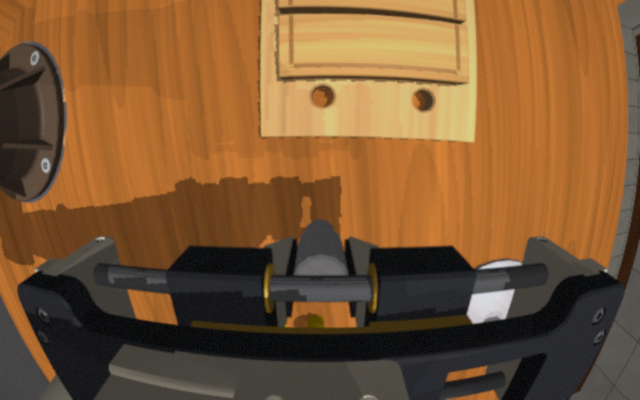

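```bash
cat >> h.py <<'E'
def bores(c,im,d,boxes):
    W=wcloud(c,d);z=W[...,2]
    hsv=cv2.cvtColor(im,cv2.COLOR_BGR2HSV)
    for (u0,v0,u1,v1) in boxes:
        sub=hsv[v0:v1,u0:u1,2];_,mc=cv2.threshold(sub,0,1,cv2.THRESH_BINARY_INV+cv2.THRESH_OTSU)
        for nm,m in (('depth',(z[v0:v1,u0:u1]<.0255).astype(np.uint8)),('color',mc)):
            n,l,st,ce=cv2.connectedComponentsWithStats(m)
            if n<2: continue
            i=1+np.argmax(st[1:,4]);vs,us=np.nonzero(l==i);w=np.array([wplane(c,a+u0,b+v0,.027)[:2] for a,b in zip(us,vs)])
            cs,_=cv2.findContours((l==i).astype(np.uint8),0,2);ctr,_=cv2.minEnclosingCircle(max(cs,key=len))
            lo,hi=w.min(0),w.max(0)
            print(nm,(ce[i]+[u0,v0]).round(1),st[i,4],'mean',w.mean(0).round(4),'mid',((lo+hi)/2).round(4),'ext',(hi-lo).round(4))
E
python3 - <<'E'
from h import *
c=np.load("pics/w5c.npy",allow_pickle=True).item();d=np.load("pics/w5.npy");im=cv2.imread("pics/w5.png")
bores(c,im,d,[(306,84,340,112),(408,86,440,114)])
print(wcloud(c,d)[110:125,330:400,2].mean())
cv2.imwrite("pics/w5c.png",cv2.resize(im[60:140,290:450],None,fx=4,fy=4,interpolation=cv2.INTER_CUBIC))
E
```

```text
depth [322.1  95.8] 444 mean [ 0.4692 -0.0644] mid [ 0.4687 -0.0643] ext [0.0242 0.0229]
color [324.9  93.6] 245 mean [ 0.472  -0.0626] mid [ 0.4696 -0.0643] ext [0.0219 0.021 ]
depth [422.6 100.2] 393 mean [ 0.5681 -0.0752] mid [ 0.5685 -0.075 ] ext [0.024  0.0243]
color [424.7  99.5] 313 mean [ 0.5704 -0.0745] mid [ 0.5705 -0.0746] ext [0.0199 0.0213]
0.02902212212692265
```

View pics/w5c.png

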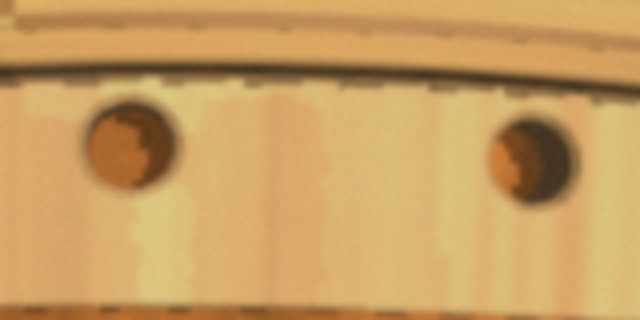

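Run:
```python
from h import *
c=np.load("pics/w5c.npy",allow_pickle=True).item();d=np.load("pics/w5.npy");im=cv2.imread("pics/w5.png")
s=readout.observe();p=np.array(s['position'])
for dz in (-.035,-.011):
  for dx in (-.01,0,.01): print(dz,dx,wproj(c,p+[dx*np.cos(np.radians(-6)),dx*np.sin(np.radians(-6)),dz]))
print(plane and wplane(c,322.7,96,.027),wplane(c,423.1,100.2,.027))
W=wcloud(c,d)
for v in (225,235,245):
    row=W[v,290:350]; k=np.where(row[:,2]>.1)[0]; print(v,k+290, ((row[k]-p)@np.array([.9945,-.1045,0])).round(4)[[0,-1]])
cv2.imwrite("pics/w5d.png",cv2.resize(im[200:320,250:400],None,fx=4,fy=4,interpolation=cv2.INTER_CUBIC))
```

```text
-0.035 -0.01 [305.3678523  231.05402791]
-0.035 0 [320.33675153 231.11169137]
-0.035 0.01 [335.30657947 231.12655172]
-0.011 -0.01 [303.49260043 245.72744316]
-0.011 0 [320.27990403 245.80978903]
-0.011 0.01 [337.06856848 245.80972217]
[ 0.46973359 -0.0647365   0.027     ] [ 0.56858384 -0.0752452   0.027     ]
225 [301 308 309 310 311 312 313 314 315 316 317 318 319 320 321 322 323 324
 325 326 327 328 329 330 331] [0.0001 0.007 ]
235 [302 303 304 305 306 307 308 309 310 311 312 313 314 315 316 317 318 319
 320 321 322 323 324 325 326 327 328 329 330 331 332 333 334 335 336 337
 338] [-0.0107  0.0104]
245 [290 291 292 293 294 295 296 298 299 300 301 302 303 304 305 306 307 308
 309 310 311 312 313 314 315 316 317 318 319 320 321 322 323 324 325 326
 327 328 329 330 331 332 333 334 335 336 337 338 339 340 341 342 345 346
 347 348 349] [-0.0157  0.0151]
```

View pics/w5d.png

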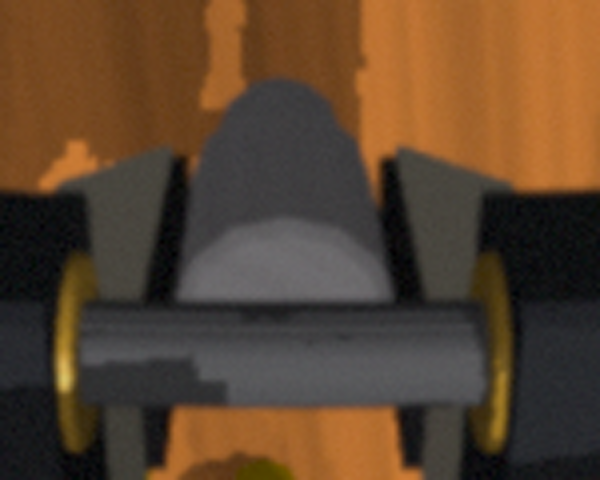

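```bash
python3 -c "
from h import *
move([.4697,-.0643,.070],-6)"
```

```text
t 4.4 pos [ 0.458  -0.1584  0.1702] yjaw -5.88 F [ 0.46 -0.1  -1.09] w 0.288
delta_pos [0.3792, 0.0081, 0.4008] dr [-0.0, -0.0, 0.001] rows 2.7592240945136264 0.013846638364343442
```

Emit:
send_rows:
  claw: [1, 1, 1, 1, 1]
  delta_pos:
    - [0.15, 0.003, 0.05]
    - [0.3, 0.006, 0.15]
    - [0.379, 0.008, 0.28]
    - [0.379, 0.008, 0.38]
    - [0.379, 0.008, 0.4]
  dr:
    - [0, 0, 0.001]
    - [0, 0, 0.001]
    - [0, 0, 0.001]
    - [0, 0, 0.001]
    - [0, 0, 0.001]

```text
clock: 4.9
position: [0.468, -0.0633, 0.0681]
ee_rot: [-2.33, -2.103, 0.004]
force: [-1.3, 0.2, -0.1]
width: 0.282
```

Emit:
send_rows:
  claw: [1, 1, 1, 1, 1]
  delta_pos:
    - [0, 0, 0]
    - [0, 0, 0]
    - [0, 0, 0]
    - [0, 0, 0]
    - [0, 0, 0]
  dr:
    - [0, 0, 0]
    - [0, 0, 0]
    - [0, 0, 0]
    - [0, 0, 0]
    - [0, 0, 0]

```text
clock: 5.4
position: [0.47, -0.0643, 0.071]
ee_rot: [2.334, 2.102, 0.001]
force: [-0.4, -0.6, 0.1]
width: 0.285
```

Run:
```python
from h import *
move([.4697,-.0643,.040],-6)
for n in ("wrist","scene"):
    im,d=imaging.get_image(n); cv2.imwrite(f"pics/{n}6.png",im)
    if n=="wrist": a=cv2.resize(im[170:310,200:440],None,fx=3,fy=3,interpolation=cv2.INTER_CUBIC);cv2.imwrite("pics/w6c.png",a)
    else: cv2.imwrite("pics/s6c.png",cv2.resize(im[140:260,250:410],None,fx=5,fy=5,interpolation=cv2.INTER_CUBIC))
```

```text
t 5.4 pos [ 0.47   -0.0643  0.071 ] yjaw -6.0 F [-0.35 -0.56  0.1 ] w 0.285
delta_pos [0.0001, -0.0013, 0.1238] dr [0.0006, 0.0001, 0.0] rows 0.619260721083014 0.008322946227780029
```

View pics/w6c.png

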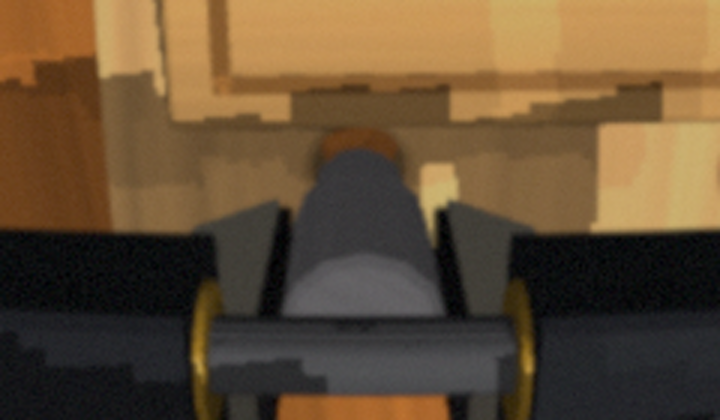

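View pics/s6c.png

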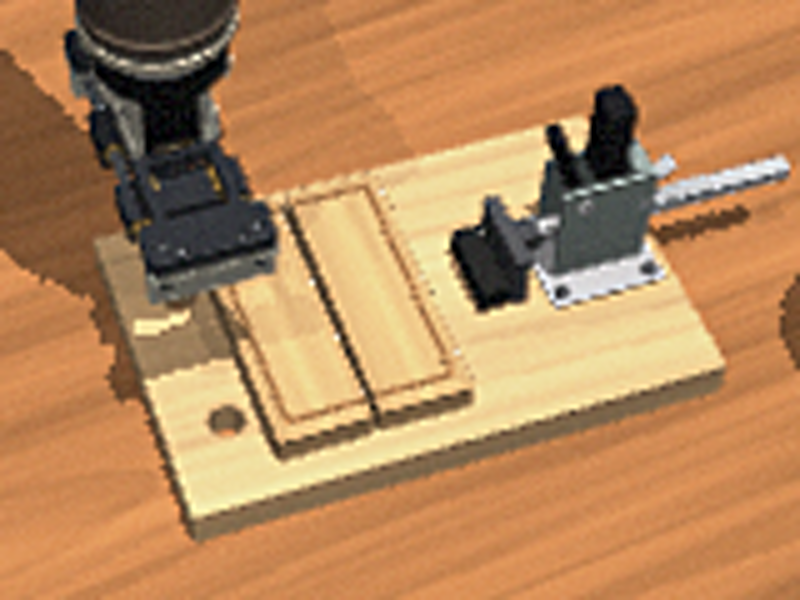

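Emit:
send_rows:
  claw: [1, 1, 1, 1, 1]
  delta_pos:
    - [0, 0, 0.02]
    - [0, 0, 0.035]
    - [0, 0, 0.05]
    - [0, 0, 0.065]
    - [0, 0, 0.065]
  dr:
    - [0, 0, 0]
    - [0, 0, 0]
    - [0, 0, 0]
    - [0, 0, 0]
    - [0, 0, 0]

```text
clock: 6.0
position: [0.4692, -0.064, 0.0534]
ee_rot: [-2.333, -2.103, 0.001]
force: [-0.5, -0.5, 0.9]
width: 0.287
```

Emit:
send_rows:
  claw: [1, 1, 1, 1, 1]
  delta_pos:
    - [0, 0, 0.015]
    - [0, 0, 0.03]
    - [0, 0, 0.045]
    - [0, 0, 0.055]
    - [0, 0, 0.06]
  dr:
    - [0, 0, 0]
    - [0, 0, 0]
    - [0, 0, 0]
    - [0, 0, 0]
    - [0, 0, 0]

```text
clock: 6.5
position: [0.4694, -0.064, 0.0387]
ee_rot: [-2.334, -2.103, 0.0]
force: [0.2, -0.5, -1.8]
width: 0.29
```

Emit:
send_rows:
  claw: [1, 1, 1, 1, 1]
  delta_pos:
    - [0, 0, 0.005]
    - [0, 0, 0.008]
    - [0, 0, 0.008]
    - [0, 0, 0.008]
    - [0, 0, 0.008]
  dr:
    - [0, 0, 0]
    - [0, 0, 0]
    - [0, 0, 0]
    - [0, 0, 0]
    - [0, 0, 0]

```text
clock: 7.0
position: [0.4694, -0.064, 0.0381]
ee_rot: [2.334, 2.103, -0.001]
force: [-5.5, 0.7, 18.9]
width: 0.286
```

Emit:
send_rows:
  claw: [0.2, -0.1, -0.3, -0.3, -0.3]
  delta_pos:
    - [0, 0, -0.006]
    - [0, 0, -0.006]
    - [0, 0, -0.006]
    - [0, 0, -0.006]
    - [0, 0, -0.1]
  dr:
    - [0, 0, 0]
    - [0, 0, 0]
    - [0, 0, 0]
    - [0, 0, 0]
    - [0, 0, 0]

```text
clock: 7.5
position: [0.4678, -0.064, 0.0602]
ee_rot: [-2.331, -2.101, 0.005]
force: [1.1, 0.1, 0.4]
width: 0.638
```

Emit:
send_rows:
  claw: [-0.3, -0.3, -0.3, -0.3, -0.3]
  delta_pos:
    - [0, 0, -0.15]
    - [0, 0, -0.33]
    - [-0.1, 0, -0.45]
    - [-0.28, 0, -0.45]
    - [-0.35, 0, -0.45]
  dr:
    - [0, 0, 0]
    - [0, 0, 0]
    - [0, 0, 0]
    - [0, 0, 0]
    - [0, 0, 0]

```text
clock: 8.0
position: [0.4603, -0.1552, 0.1756]
ee_rot: [2.335, 2.097, -0.001]
force: [0.1, 0.2, -0.2]
width: 0.648
```

Run:
```python
from h import *
move([.5559,-.3485,.14],-90)
c=imaging.get_calibration("wrist")
im,d=imaging.get_image("wrist"); cv2.imwrite("pics/w7.png",im)
for o in tops(c,d,.067,.004,(230,20,480,200)):print(o)
```

```text
t 8.0 pos [ 0.4603 -0.1552  0.1756] yjaw -6.16 F [ 0.05  0.2  -0.22] w 0.648
delta_pos [-0.7274, 0.4627, 0.1451] dr [0.0017, 0.0002, 0.7316] rows 4.371034807589107 9.76010703748294
(array([318.9,  97.4]), np.int32(734), array([ 0.469 , -0.0647,  0.0666]), array([ 0.469 , -0.0647]), np.float64(0.026))
```

View pics/w7.png

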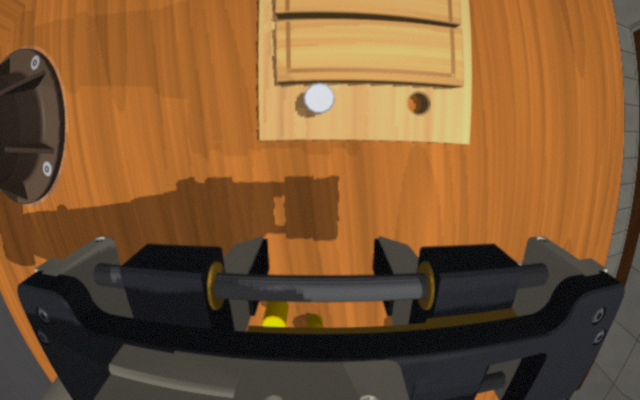

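```bash
python3 -c "
from h import *
move([.466,-.339,.20],-96)"
```

```text
t 8.05 pos [ 0.4596 -0.1569  0.1749] yjaw -6.3 F [-0.22 -1.57  0.34] w 0.653
delta_pos [-0.7215, 0.1053, -0.0984] dr [0.0013, 0.0008, 0.7828] rows 3.678889659364614 10.442251906628119
```

Emit:
send_rows:
  claw: [-0.3, -0.3, -0.3, -0.3, -0.3]
  delta_pos:
    - [-0.14, 0.02, -0.02]
    - [-0.29, 0.04, -0.04]
    - [-0.43, 0.06, -0.06]
    - [-0.58, 0.08, -0.08]
    - [-0.72, 0.105, -0.1]
  dr:
    - [0, 0, 0.075]
    - [0, 0, 0.15]
    - [0, 0, 0.225]
    - [0, 0, 0.3]
    - [0, 0, 0.375]

```text
clock: 8.55
position: [0.4676, -0.3342, 0.1995]
ee_rot: [-2.945, -1.093, 0.001]
force: [1.2, 0.2, 0.2]
width: 0.649
```

Emit:
send_rows:
  claw: [-0.3, -0.3, -0.3, -0.3, -0.3]
  delta_pos:
    - [0, 0, 0]
    - [0, 0, 0]
    - [0, 0, 0]
    - [0, 0, 0]
    - [0, 0, 0]
  dr:
    - [0, 0, 0.075]
    - [0, 0, 0.15]
    - [0, 0, 0.225]
    - [0, 0, 0.3]
    - [0, 0, 0.375]

```text
clock: 9.05
position: [0.4679, -0.3324, 0.1991]
ee_rot: [-3.141, 0.062, 0.001]
force: [0.0, -0.1, 0.1]
width: 0.649
```

```bash
python3 -c "
from h import *
move([.466,-.339,.20],-96)"
```

```text
t 9.05 pos [ 0.4679 -0.3324  0.1991] yjaw -92.24 F [ 0.02 -0.1   0.13] w 0.649
delta_pos [-0.0066, 0.0268, -0.0035] dr [-0.0002, 0.0003, 0.0328] rows 0.13888906574641458 0.4372229826324053
```

Emit:
send_rows:
  claw: [-0.3, -0.3, -0.3, -0.3, -0.3]
  delta_pos:
    - [0, 0.027, 0]
    - [0, 0.027, 0]
    - [0, 0.027, 0]
    - [0, 0.027, 0]
    - [0, 0.027, 0]
  dr:
    - [0, 0, 0.033]
    - [0, 0, 0.033]
    - [0, 0, 0.033]
    - [0, 0, 0.033]
    - [0, 0, 0.033]

```text
clock: 9.55
position: [0.4677, -0.3393, 0.1995]
ee_rot: [-3.138, 0.154, 0.0]
force: [-1.7, -0.6, 0.3]
width: 0.65
```

Run:
```python
from h import *
c=imaging.get_calibration("wrist")
im,d=imaging.get_image("wrist"); cv2.imwrite("pics/w8.png",im)
for o in tops(c,d,.064,.003,(230,20,480,200)):print(o)
move([.5559,-.3485,.1],-96)
W=wcloud(c,d);v=(abs(W[...,2]-.008)<.006)&(W[...,0]>.57)&(W[...,0]<.64)&(abs(W[...,1]+.36)<.06);print('lid min x',W[v][:,0].min(), W[v][W[v][:,0].argmin()])
```

```text
(array([321.4, 101.2]), np.int32(611), array([ 0.5566, -0.349 ,  0.0636]), array([ 0.5566, -0.349 ]), np.float64(0.0254))
t 9.6 pos [ 0.4677 -0.3393  0.1996] yjaw -95.63 F [ 0.09 -1.23 -0.72] w 0.651
delta_pos [0.3547, 0.002, 0.3982] dr [-0.0001, -0.0, 0.0032] rows 2.666358340585985 0.04298803222462427
lid min x 0.5887372367792635 [ 0.58873724 -0.36750555  0.00533603]
```

View pics/w8.png

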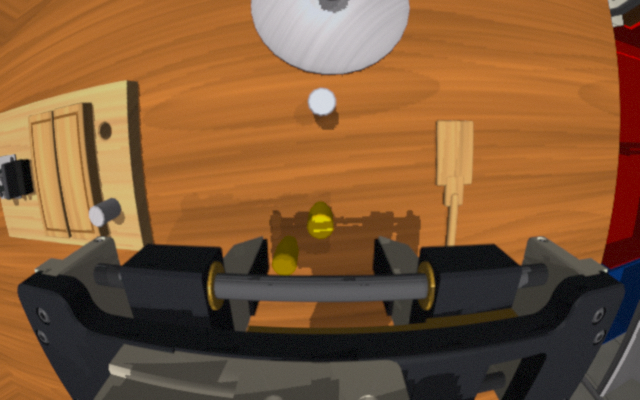

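Emit:
send_rows:
  claw: [-0.3, -0.3, -0.3, -0.3, -0.3]
  delta_pos:
    - [0.18, 0.001, 0.04]
    - [0.33, 0.003, 0.12]
    - [0.357, 0.004, 0.28]
    - [0.357, 0.004, 0.39]
    - [0.357, 0.004, 0.39]
  dr:
    - [0, 0, 0.003]
    - [0, 0, 0.003]
    - [0, 0, 0.003]
    - [0, 0, 0.003]
    - [0, 0, 0.003]

```text
clock: 10.1
position: [0.554, -0.3477, 0.0977]
ee_rot: [-3.134, 0.164, 0.011]
force: [-0.9, -0.1, -0.4]
width: 0.651
```

Emit:
send_rows:
  claw: [-0.3, -0.3, -0.3, -0.3, -0.3]
  delta_pos:
    - [0, 0, 0]
    - [0, 0, 0]
    - [0, 0, 0]
    - [0, 0, 0]
    - [0, 0, 0]
  dr:
    - [0, 0, 0]
    - [0, 0, 0]
    - [0, 0, 0]
    - [0, 0, 0]
    - [0, 0, 0]

```text
clock: 10.6
position: [0.5567, -0.3496, 0.103]
ee_rot: [3.137, -0.165, 0.002]
force: [0.2, 0.1, -0.0]
width: 0.646
```

Run:
```python
from h import *
move([.5566,-.349,.0355],-96)
im,d=imaging.get_image("wrist"); cv2.imwrite("pics/w9.png",im)
```

```text
t 10.6 pos [ 0.5567 -0.3496  0.103 ] yjaw -96.04 F [ 0.21  0.1  -0.02] w 0.646
delta_pos [-0.001, -0.0026, 0.2701] dr [0.0003, -0.0007, -0.0003] rows 1.3505690480029948 0.010603663626318417
```

View pics/w9.png

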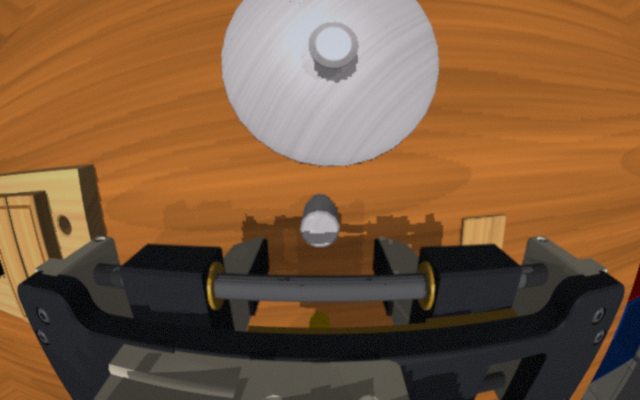

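Emit:
send_rows:
  claw: [-0.3, -0.3, -0.3, -0.3, -0.3]
  delta_pos:
    - [-0.001, -0.003, 0.1]
    - [-0.001, -0.003, 0.2]
    - [-0.001, -0.003, 0.27]
    - [-0.001, -0.003, 0.27]
    - [-0.001, -0.003, 0.27]
  dr:
    - [0, 0, 0]
    - [0, 0, 0]
    - [0, 0, 0]
    - [0, 0, 0]
    - [0, 0, 0]

```text
clock: 11.15
position: [0.5563, -0.3487, 0.0349]
ee_rot: [-3.137, 0.165, 0.0]
force: [-0.1, -1.2, 0.1]
width: 0.645
```

Emit:
send_rows:
  claw: [0.3, 0.7, 1, 1, 1]
  delta_pos:
    - [0, 0, 0]
    - [0, 0, 0]
    - [0, 0, 0]
    - [0, 0, 0]
    - [0, 0, 0]
  dr:
    - [0, 0, 0]
    - [0, 0, 0]
    - [0, 0, 0]
    - [0, 0, 0]
    - [0, 0, 0]
  force: 25

```text
clock: 11.65
position: [0.5564, -0.3488, 0.0349]
ee_rot: [3.137, -0.165, 0.001]
force: [-0.2, -0.5, 1.4]
width: 0.282
```

Emit:
send_rows:
  claw: [1, 1, 1, 1, 1]
  delta_pos:
    - [0, 0, 0]
    - [0, 0, -0.12]
    - [0, 0, -0.28]
    - [0, 0, -0.45]
    - [0, 0, -0.54]
  dr:
    - [0, 0, 0]
    - [0, 0, 0]
    - [0, 0, 0]
    - [0, 0, 0]
    - [0, 0, 0]

```text
clock: 12.15
position: [0.5573, -0.3493, 0.1732]
ee_rot: [3.136, -0.165, 0.006]
force: [0.7, -1.1, -1.1]
width: 0.289
```

```bash
python3 -c "
from h import *
move([.5589,-.169,.172],-6)"
```

```text
t 12.15 pos [ 0.5573 -0.3493  0.1732] yjaw -96.04 F [ 0.72 -1.11 -1.08] w 0.289
delta_pos [-0.0695, -0.7178, 0.0036] dr [-0.0009, -0.0021, 0.785] rows 3.606002321384596 10.472627575739597
```

Emit:
send_rows:
  claw: [1, 1, 1, 1, 1]
  delta_pos:
    - [-0.01, -0.13, 0]
    - [-0.03, -0.28, 0]
    - [-0.04, -0.43, 0]
    - [-0.06, -0.58, 0]
    - [-0.07, -0.718, 0]
  dr:
    - [0, 0, -0.075]
    - [0, 0, -0.15]
    - [0, 0, -0.225]
    - [0, 0, -0.3]
    - [0, 0, -0.375]

```text
clock: 12.65
position: [0.5572, -0.1663, 0.1695]
ee_rot: [-2.976, -1.005, 0.0]
force: [-0.2, 0.5, -0.6]
width: 0.287
```

Emit:
send_rows:
  claw: [1, 1, 1, 1, 1]
  delta_pos:
    - [0, 0, 0]
    - [0, 0, 0]
    - [0, 0, 0]
    - [0, 0, 0]
    - [0, 0, 0]
  dr:
    - [0, 0, -0.075]
    - [0, 0, -0.15]
    - [0, 0, -0.225]
    - [0, 0, -0.3]
    - [0, 0, -0.375]

```text
clock: 13.15
position: [0.5574, -0.1683, 0.1694]
ee_rot: [-2.402, -2.025, 0.001]
force: [0.1, 0.6, -1.3]
width: 0.289
```

```bash
python3 -c "
from h import *
move([.5589,-.169,.172],-6)"
```

```text
t 13.15 pos [ 0.5574 -0.1683  0.1694] yjaw -9.74 F [ 0.09  0.61 -1.25] w 0.289
delta_pos [-0.0019, 0.0064, -0.0106] dr [-0.0003, 0.0, -0.0326] rows 0.062370825505152286 0.4350944366099413
```

Emit:
send_rows:
  claw: [1, 1, 1, 1, 1]
  delta_pos:
    - [0, 0, 0]
    - [0, 0, 0]
    - [0, 0, 0]
    - [0, 0, 0]
    - [0, 0, 0]
  dr:
    - [0, 0, -0.032]
    - [0, 0, -0.032]
    - [0, 0, -0.032]
    - [0, 0, -0.032]
    - [0, 0, -0.032]

```text
clock: 13.65
position: [0.5577, -0.1682, 0.1695]
ee_rot: [2.343, 2.092, -0.0]
force: [0.3, 0.5, -2.2]
width: 0.288
```

Run:
```python
from h import *
c=imaging.get_calibration("wrist")
im,d=imaging.get_image("wrist"); cv2.imwrite("pics/w10.png",im)
u,v=wproj(c,[.5686,-.0751,.027]).round().astype(int);print(u,v)
bores(c,im,d,[(u-17,v-14,u+17,v+14)])
cv2.imwrite("pics/w10c.png",cv2.resize(im[v-20:v+20,u-40:u+40],None,fx=8,fy=8,interpolation=cv2.INTER_CUBIC))
cv2.imwrite("pics/w10d.png",cv2.resize(im[200:320,250:400],None,fx=4,fy=4,interpolation=cv2.INTER_CUBIC))
move([.5686,-.0751,.07],-6)
```

```text
321 97
depth [321.   96.7] 458 mean [ 0.5687 -0.075 ] mid [ 0.5687 -0.0754] ext [0.0244 0.0234]
color [324.   94.2] 268 mean [ 0.5719 -0.073 ] mid [ 0.5689 -0.0746] ext [0.023  0.0219]
t 13.7 pos [ 0.5577 -0.1682  0.1696] yjaw -6.46 F [-0.96 -0.5  -1.18] w 0.287
delta_pos [0.3751, 0.0014, 0.3983] dr [0.0, 0.0001, -0.004] rows 2.7354285686692617 0.05369756253249569
```

View pics/w10c.png

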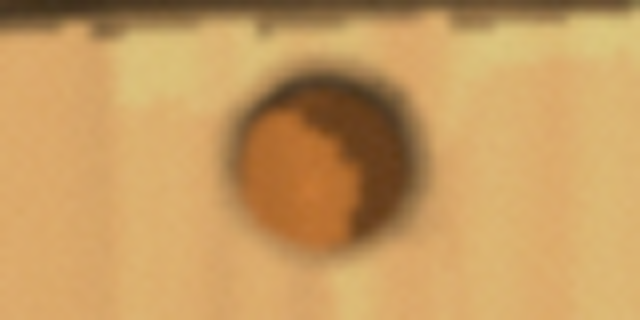

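View pics/w10d.png

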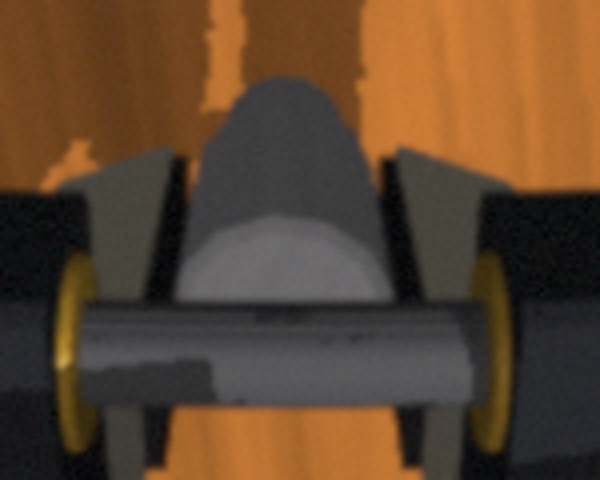

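Emit:
send_rows:
  claw: [1, 1, 1, 1, 1]
  delta_pos:
    - [0.15, 0.001, 0.05]
    - [0.3, 0.001, 0.15]
    - [0.377, 0.001, 0.28]
    - [0.377, 0.001, 0.38]
    - [0.377, 0.001, 0.4]
  dr:
    - [0, 0, -0.004]
    - [0, 0, -0.004]
    - [0, 0, -0.004]
    - [0, 0, -0.004]
    - [0, 0, -0.004]

```text
clock: 14.2
position: [0.5666, -0.0738, 0.067]
ee_rot: [-2.33, -2.102, 0.005]
force: [-1.2, -0.3, -1.8]
width: 0.287
```

Emit:
send_rows:
  claw: [1, 1, 1, 1, 1]
  delta_pos:
    - [0, 0, 0]
    - [0, 0, 0]
    - [0, 0, 0]
    - [0, 0, 0]
    - [0, 0, 0]
  dr:
    - [0, 0, 0]
    - [0, 0, 0]
    - [0, 0, 0]
    - [0, 0, 0]
    - [0, 0, 0]

```text
clock: 14.7
position: [0.5689, -0.075, 0.0703]
ee_rot: [2.334, 2.102, 0.001]
force: [-0.4, -0.8, -1.1]
width: 0.285
```

Run:
```python
from h import *
move([.5686,-.0747,.053],-6)
im,d=imaging.get_image("wrist");cv2.imwrite("pics/w11c.png",cv2.resize(im[170:310,200:440],None,fx=3,fy=3,interpolation=cv2.INTER_CUBIC))
```

```text
t 14.7 pos [ 0.5689 -0.075   0.0703] yjaw -6.0 F [-0.42 -0.85 -1.07] w 0.285
delta_pos [0.001, -0.0013, 0.0692] dr [0.0006, 0.0001, 0.0] rows 0.3459826306066364 0.008163491850945058
```

View pics/w11c.png

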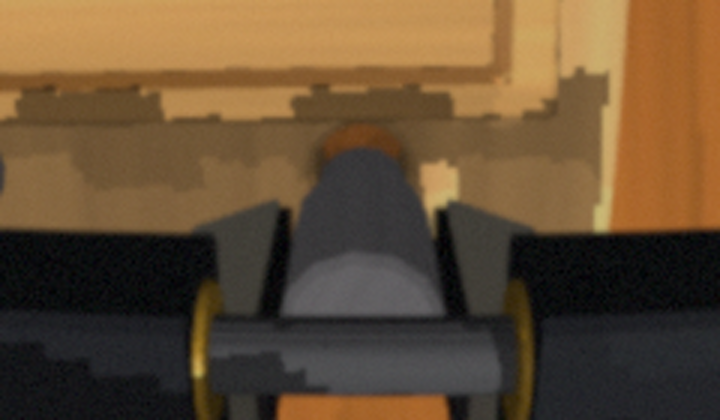

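Alignment looks the same as for the first pin (bore 315–405, foot centred at about 360 in the crop). Lowering.

Emit:
send_rows:
  claw: [1, 1, 1, 1, 1]
  delta_pos:
    - [0, -0.001, 0.02]
    - [0, -0.001, 0.035]
    - [0, -0.001, 0.05]
    - [0, -0.001, 0.065]
    - [0, -0.001, 0.065]
  dr:
    - [0, 0, 0]
    - [0, 0, 0]
    - [0, 0, 0]
    - [0, 0, 0]
    - [0, 0, 0]

```text
clock: 15.25
position: [0.5678, -0.0746, 0.0525]
ee_rot: [-2.333, -2.102, 0.001]
force: [0.6, -0.9, -0.7]
width: 0.287
```

Emit:
send_rows:
  claw: [1, 1, 1, 1, 1]
  delta_pos:
    - [0, 0, 0.015]
    - [0, 0, 0.03]
    - [0, 0, 0.045]
    - [0, 0, 0.055]
    - [0, 0, 0.06]
  dr:
    - [0, 0, 0]
    - [0, 0, 0]
    - [0, 0, 0]
    - [0, 0, 0]
    - [0, 0, 0]

```text
clock: 15.75
position: [0.5681, -0.0746, 0.0379]
ee_rot: [-2.334, -2.103, 0.001]
force: [-0.0, -0.2, -0.6]
width: 0.286
```

Emit:
send_rows:
  claw: [1, 1, 1, 1, 1]
  delta_pos:
    - [0, 0, 0.004]
    - [0, 0, 0.006]
    - [0, 0, 0.006]
    - [0, 0, 0.006]
    - [0, 0, 0.006]
  dr:
    - [0, 0, 0]
    - [0, 0, 0]
    - [0, 0, 0]
    - [0, 0, 0]
    - [0, 0, 0]

```text
clock: 16.25
position: [0.5681, -0.0746, 0.0378]
ee_rot: [2.334, 2.103, -0.0]
force: [-4.2, 0.1, 9.9]
width: 0.282
```

Seated (force up, z stopped at the seated height). Release and retreat.

Emit:
send_rows:
  claw: [0.2, -0.1, -0.3, -0.3, -0.3]
  delta_pos:
    - [0, 0, -0.004]
    - [0, 0, -0.004]
    - [0, 0, -0.004]
    - [0, 0, -0.004]
    - [0, 0, -0.1]
  dr:
    - [0, 0, 0]
    - [0, 0, 0]
    - [0, 0, 0]
    - [0, 0, 0]
    - [0, 0, 0]

```text
clock: 16.75
position: [0.566, -0.0747, 0.0594]
ee_rot: [-2.331, -2.1, 0.006]
force: [-0.5, 0.0, 0.5]
width: 0.64
```

Emit:
send_rows:
  claw: [-0.5, -0.8, -1, -1, -1]
  delta_pos:
    - [0, 0, -0.15]
    - [0, 0, -0.33]
    - [-0.1, -0.05, -0.5]
    - [-0.28, -0.15, -0.68]
    - [-0.35, -0.2, -0.72]
  dr:
    - [0, 0, 0]
    - [0, 0, 0]
    - [0, 0, 0]
    - [0, 0, 0]
    - [0, 0, 0]

```text
clock: 17.25
position: [0.5096, -0.1574, 0.2443]
ee_rot: [2.331, 2.102, 0.003]
force: [0.1, -0.7, -0.2]
width: 0.991
```

Run:
```python
from h import *
move([.545,.09,.28],-96)
c=imaging.get_calibration("wrist")
im,d=imaging.get_image("wrist"); cv2.imwrite("pics/w12.png",im)
for o in tops(c,d,.067,.004,(200,20,480,220)):print(o)
```

```text
t 17.25 pos [ 0.5096 -0.1574  0.2443] yjaw -5.92 F [ 0.09 -0.7  -0.2 ] w 0.991
delta_pos [0.9987, 0.0392, -0.1431] dr [0.001, 0.0014, -0.7847] rows 5.048313257388865 10.468173659531871
(array([273.9, 104.6]), np.int32(466), array([ 0.4695, -0.0647,  0.0666]), array([ 0.4695, -0.0647]), np.float64(0.0262))
(array([365.8, 104.4]), np.int32(465), array([ 0.5677, -0.0747,  0.0665]), array([ 0.5676, -0.0747]), np.float64(0.026))
```

View pics/w12.png

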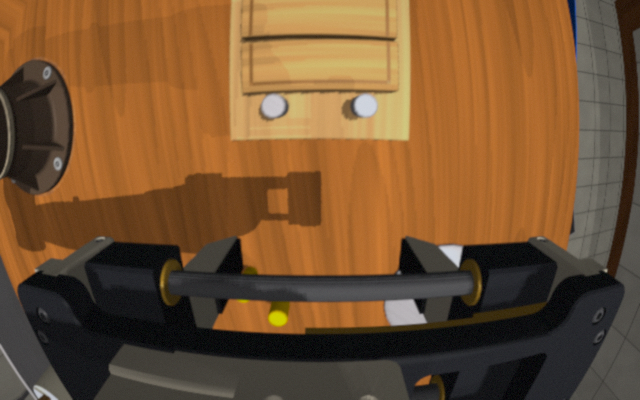

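```bash
cat >> h.py <<'E'
O=np.array([.5318,.0606]);YAW=np.radians(-95.95);EX=np.array([np.cos(YAW),np.sin(YAW)]);EY=np.array([-EX[1],EX[0]])
def st(P): q=np.asarray(P)[...,:2]-O;return np.stack([q@EX,q@EY],-1)
def ws(x,y): return O+x*EX+y*EY
E
python3 - <<'E'
from h import *
c=imaging.get_calibration("top");im,d=imaging.get_image("top");cv2.imwrite("pics/t13.png",im);np.save("pics/t13.npy",d)
W=cloud(c,d);S=st(W)
# profile along y≈0
for yy in (-.02,.02):
  m=(abs(S[...,1]-yy)<.004)&(S[...,0]>-.1)&(S[...,0]<.13)
  k=np.argsort(S[m][:,0]);print(yy,[(int(a*1000),int(b*1000)) for a,b in zip(S[m][k,0],W[m][k,2])])
big=cv2.resize(im[165:270,205:355],None,fx=5,fy=5,interpolation=cv2.INTER_CUBIC);cv2.imwrite('pics/t13c.png',big)
E
```

```text
-0.02 [(-99, 31), (-98, 98), (-98, 33), (-95, 32), (-95, 34), (-93, 85), (-93, 27), (-92, 24), (-89, 30), (-88, 26), (-88, 36), (-86, 25), (-85, 24), (-85, 28), (-83, 26), (-82, 26), (-81, 31), (-79, 24), (-79, 28), (-75, 28), (-71, 75), (-71, 73), (-69, 72), (-68, 70), (-65, 76), (-65, 75), (-62, 71), (-62, 70), (-60, 45), (-60, 54), (-60, 51), (-57, 48), (-57, 54), (-56, 54), (-54, 51), (-54, 44), (-54, 52), (-51, 50), (-50, 57), (-48, 50), (-47, 52), (-45, 43), (-44, 46), (-41, 48), (-41, 45), (-41, 43), (-40, 23), (-39, 27), (-39, 24), (-37, 23), (-36, 22), (-33, 26), (-33, 24), (-33, 23), (-30, 29), (-29, 27), (-29, 26), (-27, 28), (-26, 29), (-26, 25), (-23, 27), (-22, 27), (-20, 25), (-18, 39), (-17, 23), (-16, 26), (-12, 47), (-12, 44), (-9, 38), (-9, 47), (-6, 50), (-5, 52), (-5, 49), (-2, 47), (-2, 54), (-1, 55), (0, 49), (0, 42), (0, 51), (3, 55), (3, 42), (4, 54), (7, 51), (7, 51), (10, 45), (10, 52), (13, 51), (13, 45), (16, 50), (17, 52), (17, 47), (19, 48), (20, 53), (20, 49), (23, 55), (23, 53), (23, 47), (26, 48), (26, 49), (26, 43), (30, 51), (30, 50), (33, 44), (33
[... 1740 characters left out ...]
(38, 50), (41, 51), (41, 49), (44, 44), (44, 44), (47, 23), (47, 49), (47, 44), (48, 25), (50, 26), (51, 28), (51, 30), (54, 52), (54, 52), (54, 44), (57, 47), (58, 49), (60, 49), (61, 47), (63, 53), (64, 54), (64, 52), (67, 47), (67, 43), (70, 46), (71, 50), (73, 48), (74, 46), (74, 45), (76, 46), (77, 47), (80, 53), (80, 43), (80, 42), (83, 49), (83, 51), (84, 49), (86, 48), (87, 48), (87, 42), (89, 50), (90, 48), (93, 39), (93, 54), (96, 44), (97, 51), (99, 51), (100, 52), (100, 43), (103, 49), (103, 58), (103, 49), (106, 43), (106, 52), (107, 47), (109, 50), (109, 50), (110, 45), (113, 28), (114, 22), (117, 23), (117, 23), (120, 25), (120, 25), (123, 20), (123, 31), (126, 27), (127, 28)]
```

View pics/t13c.png

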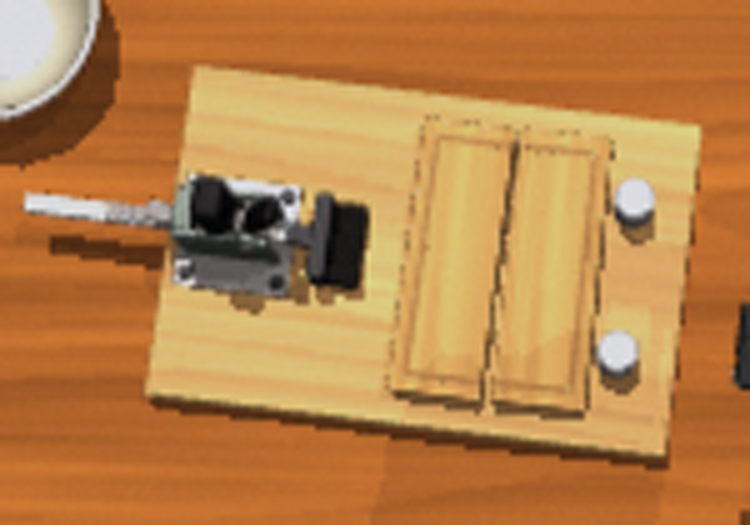

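```bash
python3 -c "
from h import *
print(ws(-.12,0));g=ws(-.12,0);s=readout.observe();print(np.round(s['joints'],2))
move([*g,.25],-95.95)"
```

```text
[0.54423926 0.17995353]
[ 0.5   0.3  -0.38  1.75  0.13  1.11 -0.03]
t 17.35 pos [ 0.5083 -0.1617  0.245 ] yjaw -6.36 F [ 0.18  0.29 -0.99] w 0.993
delta_pos [1.374, -0.0083, -0.025] dr [0.0031, -0.0001, 0.7818] rows 6.871379766782365 10.42999907574548
```

Emit:
send_rows:
  claw: [-1, -1, -1, -1, -1]
  delta_pos:
    - [0.15, 0, -0.02]
    - [0.32, 0, -0.02]
    - [0.5, 0, -0.02]
    - [0.66, 0, -0.02]
    - [0.8, 0, -0.02]
  dr:
    - [0, 0, 0.075]
    - [0, 0, 0.15]
    - [0, 0, 0.225]
    - [0, 0, 0.3]
    - [0, 0, 0.375]

```text
clock: 17.85
position: [0.53, 0.0452, 0.2464]
ee_rot: [-2.931, -1.129, 0.0]
force: [0.3, 0.1, 0.9]
width: 1.001
```

```bash
python3 -c "
from h import *
g=ws(-.12,0)
move([*g,.25],-95.95)"
```

```text
t 17.85 pos [0.53   0.0452 0.2464] yjaw -47.88 F [0.33 0.08 0.88] w 1.001
delta_pos [0.4038, -0.3615, -0.0142] dr [-0.0003, 0.0001, 0.4195] rows 2.710788141418471 5.596316180209593
```

Emit:
send_rows:
  claw: [-1, -1, -1, -1, -1]
  delta_pos:
    - [0.1, -0.09, -0.01]
    - [0.2, -0.18, -0.01]
    - [0.3, -0.27, -0.01]
    - [0.37, -0.33, -0.01]
    - [0.39, -0.35, -0.01]
  dr:
    - [0, 0, 0.075]
    - [0, 0, 0.15]
    - [0, 0, 0.225]
    - [0, 0, 0.3]
    - [0, 0, 0.375]

```text
clock: 18.35
position: [0.5425, 0.177, 0.2486]
ee_rot: [-3.14, 0.018, 0.002]
force: [0.3, -0.9, -1.0]
width: 1.003
```

```bash
python3 -c "
from h import *
g=ws(-.12,0)
move([*g,.21],-95.95);print(np.round(readout.observe()['joints'],2))"
```

```text
t 18.35 pos [0.5425 0.177  0.2486] yjaw -90.67 F [ 0.3  -0.93 -0.98] w 1.003
delta_pos [0.0068, -0.0115, 0.1542] dr [-0.0007, 0.0005, 0.0461] rows 0.7740237916701117 0.6148699710423958
[-0.22  0.35 -0.25  1.66  0.09  1.15 -2.08]
```

Emit:
send_rows:
  claw: [-1, -1, -1, -1, -1]
  delta_pos:
    - [0.007, -0.011, 0.04]
    - [0.007, -0.011, 0.1]
    - [0.007, -0.011, 0.15]
    - [0.007, -0.011, 0.15]
    - [0.007, -0.011, 0.15]
  dr:
    - [0, 0, 0.046]
    - [0, 0, 0.046]
    - [0, 0, 0.046]
    - [0, 0, 0.046]
    - [0, 0, 0.046]

```text
clock: 18.85
position: [0.5448, 0.1756, 0.2116]
ee_rot: [3.137, -0.16, -0.001]
force: [-0.7, -0.1, 1.2]
width: 1.0
```

Run:
```python
from h import *
g=ws(-.12,0)
move([*g,.12],-95.95)
c=imaging.get_calibration("wrist");im,d=imaging.get_image("wrist");cv2.imwrite("pics/w14.png",im)
print(wproj(c,[*ws(-.127,0),.167]),wproj(c,[*ws(-.089,0),.151]))
im,d=imaging.get_image("scene");cv2.imwrite("pics/s14c.png",cv2.resize(im[110:250,260:430],None,fx=4,fy=4,interpolation=cv2.INTER_CUBIC))
```

```text
t 18.85 pos [0.5448 0.1756 0.2116] yjaw -95.84 F [-0.74 -0.07  1.22] w 1.0
delta_pos [-0.0039, -0.0173, 0.3664] dr [0.0001, 0.0004, 0.001] rows 1.8340856092292663 0.013777583715862927
[303.87137318 228.00331612] [355.62449103 220.41131736]
```

View pics/w14.png

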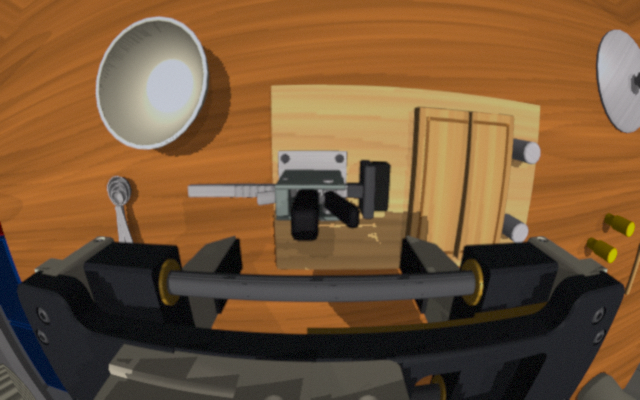

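View pics/s14c.png

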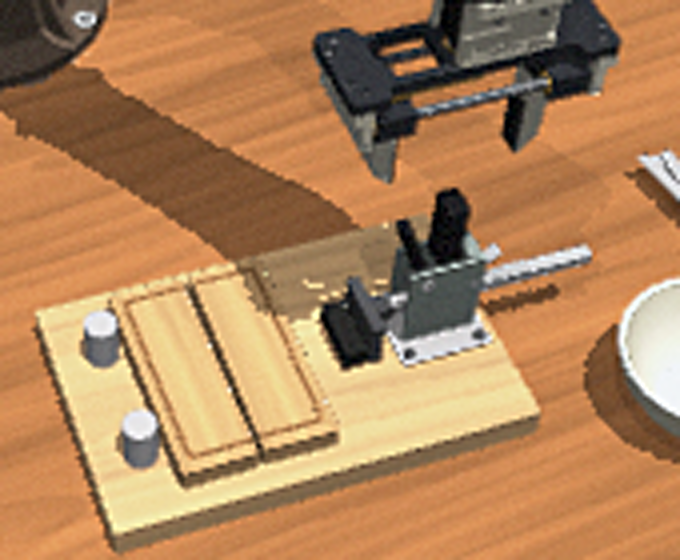

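Emit:
send_rows:
  claw: [-1, -1, -1, -1, -1]
  delta_pos:
    - [-0.004, -0.017, 0]
    - [-0.004, -0.017, 0.08]
    - [-0.004, -0.017, 0.16]
    - [-0.004, -0.017, 0.24]
    - [-0.004, -0.017, 0.24]
  dr:
    - [0, 0, 0.001]
    - [0, 0, 0.001]
    - [0, 0, 0.001]
    - [0, 0, 0.001]
    - [0, 0, 0.001]

```text
clock: 19.45
position: [0.543, 0.1796, 0.1499]
ee_rot: [3.136, -0.163, -0.005]
force: [-0.2, -1.2, -0.1]
width: 0.997
```

Run:
```python
from h import *
g=ws(-.12,0)
move([*g,.12],-95.95)
c=imaging.get_calibration("wrist");im,d=imaging.get_image("wrist");cv2.imwrite("pics/w15.png",im)
```

```text
t 19.45 pos [0.543  0.1796 0.1499] yjaw -95.96 F [-0.18 -1.24 -0.07] w 0.997
delta_pos [0.0051, -0.0023, 0.1196] dr [0.0008, 0.0017, -0.0001] rows 0.5984686473285041 0.024937986708572016
```

View pics/w15.png

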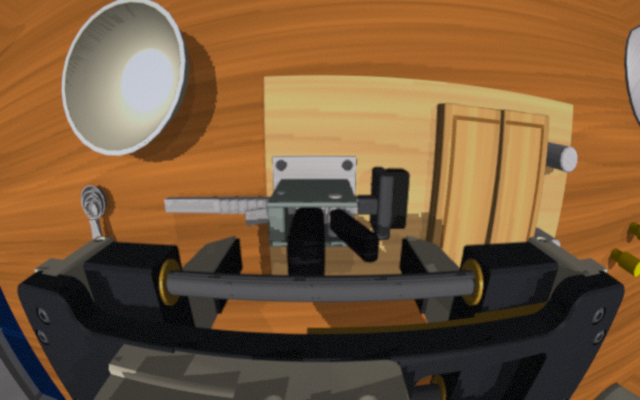

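Emit:
send_rows:
  claw: [-1, -1, -1, -1, -1]
  delta_pos:
    - [0.003, -0.002, 0.06]
    - [0.003, -0.002, 0.115]
    - [0.003, -0.002, 0.115]
    - [0.003, -0.002, 0.115]
    - [0.003, -0.002, 0.115]
  dr:
    - [0, 0, 0]
    - [0, 0, 0]
    - [0, 0, 0]
    - [0, 0, 0]
    - [0, 0, 0]

```text
clock: 20.0
position: [0.5457, 0.1805, 0.1239]
ee_rot: [-3.137, 0.164, -0.002]
force: [-0.8, -0.5, 0.2]
width: 0.999
```

Emit:
send_rows:
  claw: [-0.5, 0, 0.3, 0.35, 0.35]
  delta_pos:
    - [0, 0, 0]
    - [0, 0, 0]
    - [0, 0, 0]
    - [0, 0, 0]
    - [0, 0, 0]
  dr:
    - [0, 0, 0]
    - [0, 0, 0]
    - [0, 0, 0]
    - [0, 0, 0]
    - [0, 0, 0]
  force: 22

```text
clock: 20.5
position: [0.5453, 0.1782, 0.1232]
ee_rot: [3.135, -0.166, -0.0]
force: [-1.6, -6.9, 3.7]
width: 0.613
```

Run:
```python
from h import *
g=ws(-.12,0)
move([*g,.12],-95.95)
c=imaging.get_calibration("wrist");im,d=imaging.get_image("wrist");cv2.imwrite("pics/w16.png",im);np.save("pics/w16.npy",d)
```

```text
t 20.5 pos [0.5453 0.1782 0.1232] yjaw -96.05 F [-1.6  -6.89  3.67] w 0.613
delta_pos [-0.0052, -0.0065, 0.0128] dr [0.0013, 0.0, -0.0009] rows 0.07629799280189513 0.02075718881853204
```

View pics/w16.png

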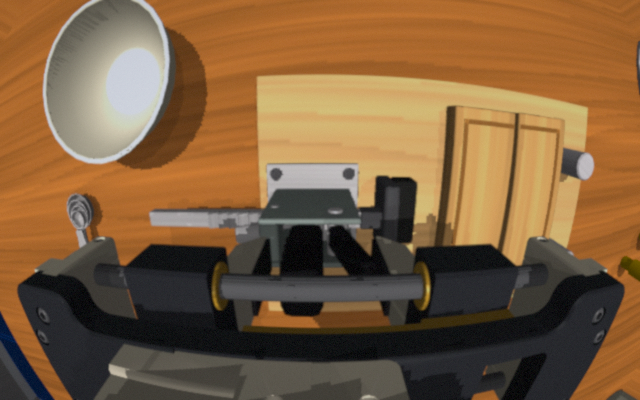

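Emit:
send_rows:
  claw: [0.35, 0.35, 0.35, 0.35, 0.35]
  delta_pos:
    - [0, 0, 0.01]
    - [0, 0, 0.01]
    - [0, 0, 0.01]
    - [0, 0, 0.01]
    - [0, 0, 0.01]
  dr:
    - [0, 0, 0]
    - [0, 0, 0]
    - [0, 0, 0]
    - [0, 0, 0]
    - [0, 0, 0]

```text
clock: 21.05
position: [0.5457, 0.1802, 0.1206]
ee_rot: [3.137, -0.164, 0.001]
force: [3.2, -1.8, -1.4]
width: 0.367
```

Run:
```python
from h import *
g=ws(-.12,0)
move([*g,.12],-95.95)
c=imaging.get_calibration("wrist");im,d=imaging.get_image("wrist");cv2.imwrite("pics/w17.png",im);np.save("pics/w17.npy",d)
```

```text
t 21.05 pos [0.5457 0.1802 0.1206] yjaw -95.98 F [ 3.25 -1.76 -1.44] w 0.367
delta_pos [-0.0056, 0.0014, 0.0025] dr [0.0, -0.0003, -0.0003] rows 0.031395680812708986 0.0058914403439707394
```

View pics/w17.png

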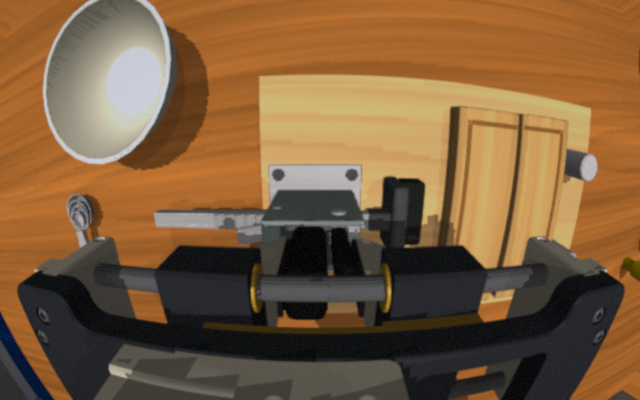

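```bash
cat >> h.py <<'E'
def prof(c,im,d,pr=True):
    W=wcloud(c,d);S=st(W);z=W[...,2];V=im.max(2)
    y=S[...,1];x=S[...,0]
    pad=(z>.040)&(z<.057)&(V<60)&(x>-.075)&(x<.03)&(y>.0)&(y<.027)
    hv=(z>.042)&(z<.056)&(V>110)&(x>-.03)&(x<.125)&(y>.03)&(y<.08)
    xp=np.percentile(x[pad],[2,98])*1000;xh=np.percentile(x[hv],[1,99])*1000
    low=(z<.040)&(x>.03)&(x<.075)&(y>.03)&(y<.08)
    g=x[low]*1000
    print('pad x',xp.round(1),pad.sum(),'q~',round(xp[1]+47,1),'halves',xh.round(1),'gap',(np.percentile(g,[5,95]).round(1),len(g)) if len(g)>5 else len(g))
def look(n):
    c=imaging.get_calibration("wrist");im,d=imaging.get_image("wrist");cv2.imwrite(f"pics/{n}.png",im);np.save(f"pics/{n}.npy",d);prof(c,im,d)
    s=readout.observe();print(round(s['clock'],2),np.round(s['position'],4),np.round(s['force'],1),round(s['width']*92,1))
E
python3 - <<'E'
from h import *
c=imaging.get_calibration("wrist")
for n in ("w16","w17"): prof(c,cv2.imread(f"pics/{n}.png"),np.load(f"pics/{n}.npy"))
E
```

```text
pad x [-74.9 -45.3] 563 q~ 1.7 halves [-13.3 107.7] gap (array([49.4, 51.6]), 50)
pad x [-69.4 -39.3] 599 q~ 7.7 halves [-11.  109.9] gap 0
```

Emit:
send_rows:
  claw: [-0.7, -0.7, -0.7, -0.7, -0.7]
  delta_pos:
    - [-0.003, 0, 0]
    - [-0.003, 0, 0]
    - [-0.003, 0, 0]
    - [-0.003, 0, 0]
    - [-0.003, 0, 0]
  dr:
    - [0, 0, 0]
    - [0, 0, 0]
    - [0, 0, 0]
    - [0, 0, 0]
    - [0, 0, 0]

```text
clock: 21.6
position: [0.5439, 0.1802, 0.1203]
ee_rot: [3.137, -0.163, -0.002]
force: [-0.1, -2.4, -1.8]
width: 0.755
```

Emit:
send_rows:
  claw: [0.35, 0.35, 0.35, 0.35, 0.35]
  delta_pos:
    - [0, 0, 0]
    - [0, 0, 0]
    - [0, 0, 0]
    - [0, 0, 0]
    - [0, 0, 0]
  dr:
    - [0, 0, 0]
    - [0, 0, 0]
    - [0, 0, 0]
    - [0, 0, 0]
    - [0, 0, 0]

```text
clock: 22.1
position: [0.5449, 0.178, 0.121]
ee_rot: [3.135, -0.166, 0.001]
force: [-2.1, -7.6, 5.8]
width: 0.419
```

```bash
python3 -c "
from h import *
look('w18')"
```

```text
pad x [-66.5 -34.1] 617 q~ 12.9 halves [-11.1 109.7] gap 1
22.15 [0.5451 0.1799 0.121 ] [ 1.7  5.1 -2. ] 34.7
```

Emit:
send_rows:
  claw: [0.35, 0.35, -0.9, -0.9, -0.9]
  delta_pos:
    - [0, 0, 0]
    - [0, 0, 0]
    - [0, 0, 0]
    - [0, 0, 0]
    - [0, 0, 0]
  dr:
    - [0, 0, 0]
    - [0, 0, 0]
    - [0, 0, 0]
    - [0, 0, 0]
    - [0, 0, 0]

```text
clock: 22.65
position: [0.5441, 0.181, 0.1203]
ee_rot: [-3.137, 0.162, 0.001]
force: [-1.2, -0.5, -0.2]
width: 0.584
```

Emit:
send_rows:
  claw: [-0.9, -0.9, -0.9, 0.35, 0.35]
  delta_pos:
    - [0, 0, 0]
    - [0, 0, 0]
    - [0, 0, 0]
    - [0, 0, 0]
    - [0, 0, 0]
  dr:
    - [0, 0, 0]
    - [0, 0, 0]
    - [0, 0, 0]
    - [0, 0, 0]
    - [0, 0, 0]

```text
clock: 23.15
position: [0.5445, 0.1806, 0.1207]
ee_rot: [-3.137, 0.163, -0.0]
force: [-0.9, -4.6, 2.7]
width: 0.763
```

Emit:
send_rows:
  claw: [0.35, 0.35, 0.35, 0.35, 0.35]
  delta_pos:
    - [0, 0, 0]
    - [0, 0, 0]
    - [0, 0, 0]
    - [0, 0, 0]
    - [0, 0, 0]
  dr:
    - [0, 0, 0]
    - [0, 0, 0]
    - [0, 0, 0]
    - [0, 0, 0]
    - [0, 0, 0]

```text
clock: 23.65
position: [0.5452, 0.1802, 0.1209]
ee_rot: [-3.137, 0.165, -0.002]
force: [1.4, -1.1, 1.4]
width: 0.37
```

```bash
python3 -c "
from h import *
look('w19')"
```

```text
pad x [-55.  -23.7] 566 q~ 23.3 halves [-11.1 109.8] gap 0
23.7 [0.5452 0.1802 0.1209] [ 2.4 -3.3  2.4] 33.8
```

View pics/w19.png

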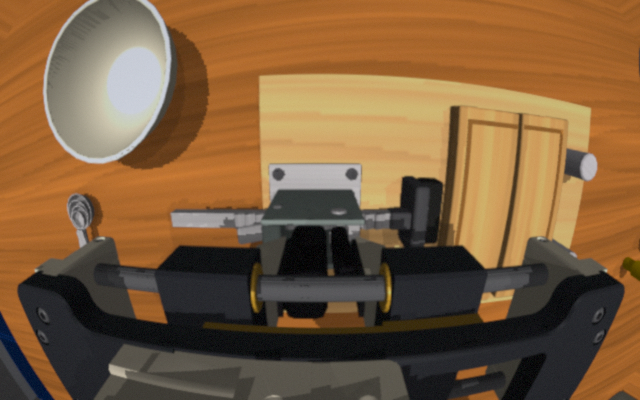

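Emit:
send_rows:
  claw: [-0.9, -0.9, -0.9, -0.9, -0.9]
  delta_pos:
    - [0, 0, 0]
    - [0, 0, 0]
    - [0, 0, 0]
    - [0, 0, 0]
    - [0, 0, 0]
  dr:
    - [0, 0, 0]
    - [0, 0, 0]
    - [0, 0, 0]
    - [0, 0, 0]
    - [0, 0, 0]

```text
clock: 24.2
position: [0.5439, 0.1803, 0.1202]
ee_rot: [3.137, -0.163, -0.002]
force: [-0.4, -3.3, -1.6]
width: 0.757
```

Emit:
send_rows:
  claw: [-0.9, 0.35, 0.35, 0.35, 0.35]
  delta_pos:
    - [0, 0, 0]
    - [0, 0, 0]
    - [0, 0, 0]
    - [0, 0, 0]
    - [0, 0, 0]
  dr:
    - [0, 0, 0]
    - [0, 0, 0]
    - [0, 0, 0]
    - [0, 0, 0]
    - [0, 0, 0]

```text
clock: 24.7
position: [0.5446, 0.1774, 0.1208]
ee_rot: [3.133, -0.166, -0.001]
force: [-2.7, -10.9, 8.6]
width: 0.591
```

Emit:
send_rows:
  claw: [0.35, 0.35, 0.35, 0.35, 0.35]
  delta_pos:
    - [0, 0, 0]
    - [0, 0, 0]
    - [0, 0, 0]
    - [0, 0, 0]
    - [0, 0, 0]
  dr:
    - [0, 0, 0]
    - [0, 0, 0]
    - [0, 0, 0]
    - [0, 0, 0]
    - [0, 0, 0]

```text
clock: 25.2
position: [0.5452, 0.1802, 0.1209]
ee_rot: [-3.137, 0.164, -0.002]
force: [3.0, -3.6, 3.4]
width: 0.367
```

```bash
python3 -c "
from h import *
look('w20')"
```

```text
pad x [-52.2 -14.6] 600 q~ 32.4 halves [-11.1 109.6] gap 1
25.25 [0.5452 0.1802 0.1209] [ 3.6 -3.5  4.8] 33.6
```

View pics/w20.png

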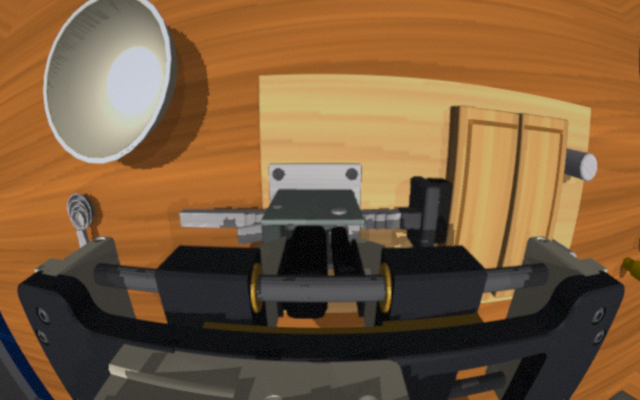

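Emit:
send_rows:
  claw: [-0.9, -0.9, -0.9, -0.9, -0.9]
  delta_pos:
    - [0, 0, 0]
    - [0, 0, 0]
    - [0, 0, 0]
    - [0, 0, 0]
    - [0, 0, 0]
  dr:
    - [0, 0, 0]
    - [0, 0, 0]
    - [0, 0, 0]
    - [0, 0, 0]
    - [0, 0, 0]

```text
clock: 25.75
position: [0.5438, 0.1803, 0.1201]
ee_rot: [3.137, -0.163, -0.002]
force: [-0.1, -2.7, -1.8]
width: 0.756
```

Emit:
send_rows:
  claw: [-0.9, 0.35, 0.35, 0.35, 0.35]
  delta_pos:
    - [0, 0, 0]
    - [0, 0, 0]
    - [0, 0, 0]
    - [0, 0, 0]
    - [0, 0, 0]
  dr:
    - [0, 0, 0]
    - [0, 0, 0]
    - [0, 0, 0]
    - [0, 0, 0]
    - [0, 0, 0]

```text
clock: 26.25
position: [0.5446, 0.1774, 0.1208]
ee_rot: [3.133, -0.166, -0.001]
force: [-3.4, -10.6, 8.3]
width: 0.593
```

Emit:
send_rows:
  claw: [0.35, 0.35, 0.35, 0.35, 0.35]
  delta_pos:
    - [0, 0, 0]
    - [0, 0, 0]
    - [0, 0, 0]
    - [0, 0, 0]
    - [0, 0, 0]
  dr:
    - [0, 0, 0]
    - [0, 0, 0]
    - [0, 0, 0]
    - [0, 0, 0]
    - [0, 0, 0]

```text
clock: 26.75
position: [0.5452, 0.1803, 0.121]
ee_rot: [-3.137, 0.164, -0.002]
force: [2.8, -2.5, 3.5]
width: 0.366
```

```bash
python3 -c "
from h import *
look('w21')"
```

```text
pad x [-41.2  -7.8] 519 q~ 39.2 halves [ -4.9 111.6] gap 0
26.8 [0.5452 0.1802 0.1209] [ 2.9 -3.6  4.2] 34.1
```

View pics/w21.png

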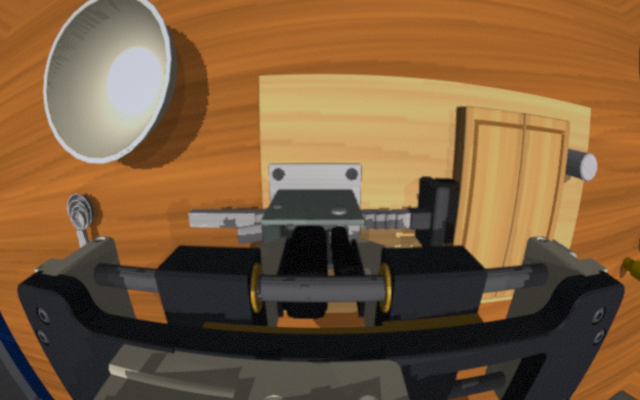

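Emit:
send_rows:
  claw: [-0.9, -0.9, -0.9, -0.9, -0.9]
  delta_pos:
    - [0, 0, 0]
    - [0, 0, 0]
    - [0, 0, 0]
    - [0, 0, 0]
    - [0, 0, 0]
  dr:
    - [0, 0, 0]
    - [0, 0, 0]
    - [0, 0, 0]
    - [0, 0, 0]
    - [0, 0, 0]

```text
clock: 27.3
position: [0.5438, 0.1803, 0.1201]
ee_rot: [3.137, -0.163, -0.002]
force: [0.0, -2.0, -1.3]
width: 0.754
```

Emit:
send_rows:
  claw: [-0.9, 0.35, 0.35, 0.35, 0.35]
  delta_pos:
    - [0, 0, 0]
    - [0, 0, 0]
    - [0, 0, 0]
    - [0, 0, 0]
    - [0, 0, 0]
  dr:
    - [0, 0, 0]
    - [0, 0, 0]
    - [0, 0, 0]
    - [0, 0, 0]
    - [0, 0, 0]
  force: 28

```text
clock: 27.8
position: [0.5445, 0.1772, 0.1208]
ee_rot: [3.133, -0.166, -0.001]
force: [-1.7, -10.8, 9.5]
width: 0.591
```

Emit:
send_rows:
  claw: [0.35, 0.35, 0.35, 0.35, 0.35]
  delta_pos:
    - [0, 0, 0]
    - [0, 0, 0]
    - [0, 0, 0]
    - [0, 0, 0]
    - [0, 0, 0]
  dr:
    - [0, 0, 0]
    - [0, 0, 0]
    - [0, 0, 0]
    - [0, 0, 0]
    - [0, 0, 0]

```text
clock: 28.3
position: [0.5452, 0.1802, 0.121]
ee_rot: [-3.137, 0.164, -0.002]
force: [3.3, -4.1, 3.6]
width: 0.368
```

```bash
python3 -c "
from h import *
look('w22')"
```

```text
pad x [-36.8  -3.4] 345 q~ 43.6 halves [ -0.6 116.1] gap 0
28.35 [0.5452 0.1803 0.121 ] [ 3.6 -3.8  4.7] 34.0
```

View pics/w22.png

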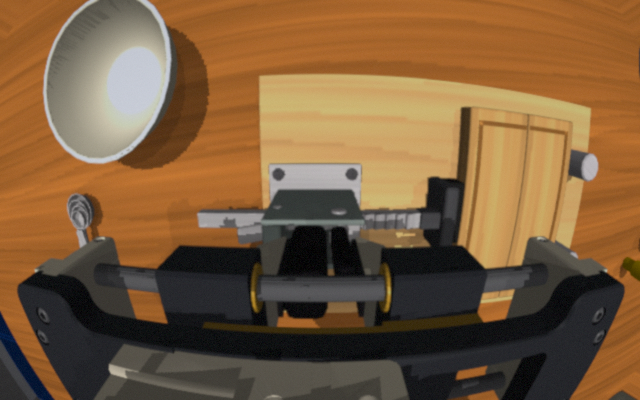

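Run:
```python
from h import *
c=imaging.get_calibration("wrist")
for n in ("w17","w19","w20","w21","w22"):
    im=cv2.imread(f"pics/{n}.png");hsv=cv2.cvtColor(im,cv2.COLOR_BGR2HSV)
    m=((hsv[...,1]<60)&(hsv[...,2]>110)).astype(np.uint8);m[:,:130]=0;m[:,235:]=0;m[:205]=0;m[232:]=0
    k,l,s,ce=cv2.connectedComponentsWithStats(m);i=1+np.argmax(s[1:,4]);u=s[i,0];v=np.nonzero(l[:,u]==i)[0].mean()
    d=np.load(f"pics/{n}.npy");W=wcloud(c,d);S=st(W);z=W[...,2]
    pl=(z>.064)&(z<.08)&(S[...,1]>.012)&(S[...,1]<.026)&(S[...,0]>-.09)&(S[...,0]<.0)
    x=S[...,0][pl]*1000
    print(n,u,v,(st(wplane(c,u,v,.067))*1000).round(1),'plate',np.percentile(x,[3,50,97]).round(1),pl.sum())
im,d=imaging.get_image("scene");cv2.imwrite("pics/s22c.png",cv2.resize(im[110:260,260:420],None,fx=4,fy=4,interpolation=cv2.INTER_CUBIC));cv2.imwrite("pics/s22.png",im)
```

```text
w17 154 214.5 [-253.4    6. ] plate [-68.9 -64.3 -58. ] 336
w19 171 214.5 [-237.2    6.2] plate [-53.3 -49.  -42. ] 340
w20 180 216.0 [-229.2    5. ] plate [-45.3 -41.4 -34.7] 317
w21 189 216.0 [-221.3    5.1] plate [-37.3 -33.2 -26.2] 325
w22 198 216.0 [-213.5    5.2] plate [-29.7 -25.7 -18.5] 327
```

View pics/s22c.png

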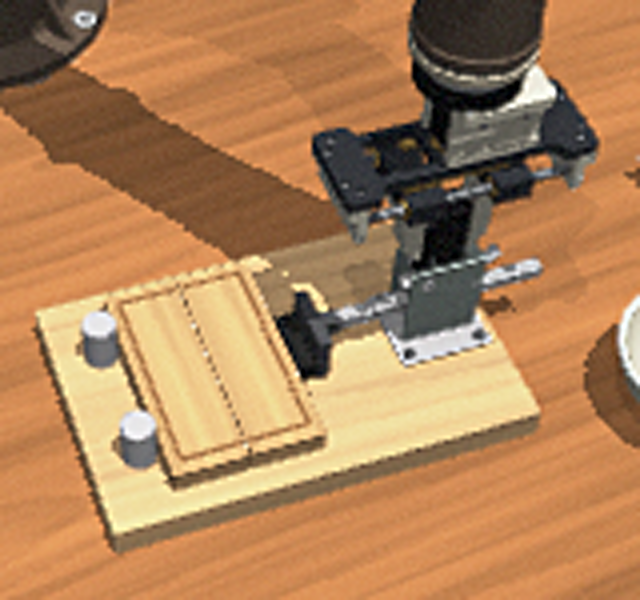

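View pics/s22.png

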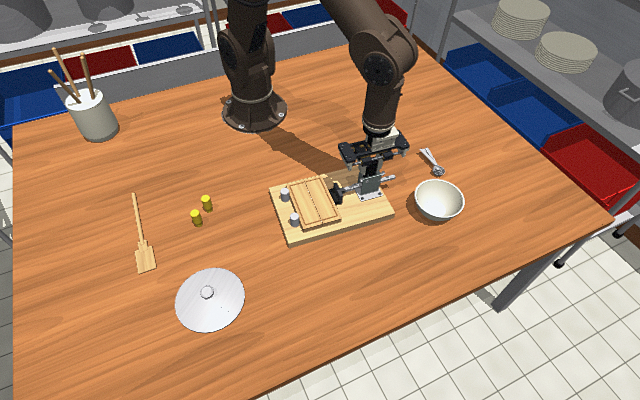

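Emit:
send_rows:
  claw: [0.35, 0.35, 0.35, 0.35, 0.35]
  delta_pos:
    - [0, 0, 0]
    - [0, 0, 0]
    - [0, 0, 0]
    - [0, 0, 0]
    - [0, 0, 0]
  dr:
    - [0, 0, 0]
    - [0, 0, 0]
    - [0, 0, 0]
    - [0, 0, 0]
    - [0, 0, 0]

```text
clock: 28.9
position: [0.5452, 0.1803, 0.1209]
ee_rot: [-3.137, 0.164, -0.002]
force: [3.3, -3.5, 5.2]
width: 0.364
```

```bash
python3 -c "
from h import *
look('w23');arm.sign_off()"
```

```text
pad x [-36.9  -3.5] 350 q~ 43.5 halves [ -0.5 116.1] gap 0
28.95 [0.5452 0.1803 0.1209] [ 3.6 -3.2  4.7] 33.5
the job is handed in; nothing more can be done
```

I seated both aluminium pins in the bores, then pumped the trigger six full strokes. I handed the job in at 28.95 s with the trigger still held fully squeezed.

**Pins:** Both heads measure 66.5 mm above the counter, against 67 mm expected, so they sit flat.

**Jaw travel:** It comes out at about 50 mm. I read it from the bar's rear end, which moved about 8 mm per stroke in the images.

**Halves:** The joint is shut in the last wrist and scene pictures. The halves moved 4.5 mm in the last stroke before stopping against the pins.

**Pad squash:** About 5 mm by jaw travel. The direct pad measurement gave only about 3.5 to 4 mm. It has a bias of about 2 mm, so I trusted the jaw travel and did not take another tooth, which would have come too near the 10 mm limit.

**Grip:** The gripper is at 33.5 mm opening, which is the full squeeze, with 28 N grip force set. The wrist force was under 8 N at hand-in and peaked at about 20 N in the readings.

**Other things:** I did not touch the bowl, lid, spatula, spoons or yellow pins, and in the last scene picture they look to be where they were.

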